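Refit the dust extractor's filters and start it

ROBOT

A 7-joint arm with a two-finger parallel gripper is mounted at the origin on the work surface. World frame = base frame: x ahead of the robot, y to its left, z up, the work surface at z = 0. Lengths are in m, angles in rad, forces in N, time in s.
With the tool pointing down it reaches from about 0.425 to 0.925 m from the base axis. Payload 6.8 kg.
Tool frame: the origin (TCP) lies midway between the tips of the shut fingers; the grasp point (between the pads) lies 19 mm behind it; z points along the fingers, y is the line along which they close (so a half turn about z gives the same grasp; the last joint's range is limited). The gripper opens to 85 mm and grips with 20 to 120 N. Pads are 22 mm wide; open, the fingers measure 114 mm over their backs; the gripper's body (76 mm by 85 mm) begins 54 mm behind the grasp point. The pads swing forward as they close: fully open they stand 13 mm farther back than shut.
Start: joints at [-0.108, 0.477, 0.022, 1.555, -0.011, 1.109, -0.083], TCP at [0.675, 0, 0.231] pointing down, gripper open.
Joint ranges: [-2.96, 2.96], [-0.34, 2.1], [-1.41, 1.46], [0.24, 2.44], [-1.37, 4.51], [0.17, 1.92], [-2.96, 2.96]. Speed limits (rad/s): [2.39, 2.39, 3.14, 3.14, 3.14, 3.14, 3.14].

INTERFACE

Orientations are given as a unit quaternion [w, x, y, z].
In Python, from station import bot gives the robot as it stands.
- The arm moves only by the tool jog_arm, never from a script. Its argument "rows" is a list of rows, each an object of numbers: "fingers": the finger opening in mm, from 0 to 85.4; "x", "y", "z": the shift along the tool's x, y, z in mm; "ax", "ay", "az": the turn, a rotation vector about the tool's x, y, z in degrees. A call has exactly 8 rows; each row shifts and turns the commanded pose from where the row before left it, along the tool's axes as they then stand; what a row does not reach is not made up. A row lasts 1/10 s, in which the tool goes at most 50 mm and 8.59 degrees, less where a joint would pass 70% of its speed; a pose out of reach is approached as far as the arm can. A call with a gripper value outside its range is refused whole. The fingers move at their own pace and stop on an object; "force" is the grip in N (left out, the last holds). Time passes only in rows, so rows that do not move let the fingers close, or fill a call up. It gives the time, the measured TCP pose, the force, the opening and the grip force at its end, in the units of the state.
- bot.get_obs(): the state, without advancing time (a new reading comes with each control period).
- bot.read_camera(name): name is "scene" or "side" or "wrist"; returns a dict with "pixels" (384x512x3 uint8, red, green, blue), "vertical_fov" (degrees; the focal length in pixels is half the picture's height over the tangent of half this angle, whatever the lens; pixels are square), "cx", "cy" (the principal point, pixels), "world_from_camera" (4x4, takes a point from camera to world coordinates). Camera axes: x right, y down, z forward; pixel columns grow to the right and rows downward; lengths in m; the calibration is good to about 2 mm. A picture is of the moment at which its call begins. There is no depth.
- bot.hand_in(): hands the job in; it is judged then, once.
The state is a dict: "t": time; "q": joint angles; "joint_vel": joint speeds; "joint_torque": joint torques, N m; "eef_pos": TCP position; "tool_rot": TCP orientation; "contact_force": force on the tool from outside, world axes, zero at the start; "torque": the same for the moment, N m; "gripper_width": opening from 0.0 (shut) to 1.0 (fully open); "grasp_force": force on a finger pad.
Only numpy, scipy, OpenCV 4.12 (cv2) and the standard library are available. Lean on these libraries where they do the work, as an engineer would, in place of code of your own. Each camera call takes 0.05 s, during which the arm holds its last target. There are 200 camera calls.

TASK

Rebuild the filter stack of the bench dust extractor: in its open drawer, lay the flat spacer screen on the fine filter and set the full-size coarse filter on top of it, each put down flat, not dropped. Then slide the drawer gently fully home, and only then twist the start switch clockwise to its stop, hold it there for about a second, and let go so that it springs back. Leave the airflow knob as it is set and the things lying around the extractor where they are.

Things in the scene. Friction and masses are not known exactly. Their poses are not given: they have to be found in the camera images.
- extractor: bench dust extractor, fixed blue steel housing, 280 deep (x) x 250 wide (y). Origin: middle of its front face at bench level; x points into the housing, away from the operator, y left along the front. Deck 150 mm above the bench for 160 mm behind the front face, then a blower hump to 220 mm with a tube arm at left rear. The drawer opening is 124 mm high. Red stop button on deck at x 30, y 85
- drawer (a joint): filter drawer, slides out along the extractor's -x: 0 = home, grows as it opens (m), end 0.165; starts 0.155 to 0.165 open. Slides with 1.5 to 3 N, stays where left. Front plate 10 mm thick, 214 wide, 19 to 119 mm above the bench; its rear face meets the housing's front when home. Tray inside: 144 (x) x 194 (y), walls 5 thick, tops 82 mm above the bench
- fine_top (a point): centre of the top of the fine filter (pleated paper in a wooden frame) that already lies in the drawer and fills its tray; moves with the drawer, axes as the extractor's; 60 mm above the bench. The tray walls rise 22 mm above this point. With the drawer fully home it is 77 mm behind the housing's front face
- drawer_bar (a point): middle of the drawer's handle, a round steel bar 10 mm thick and 100 long along y, 95 mm above the bench, its axis 24 mm in front of the front plate; the drawer can be closed by pushing on this bar
- spacer: spacer screen (the separator): flat aluminium grid 130 (x) x 180 (y) x 8 thick, no handle, 140 to 280 g. Origin: centre of its underside. A middle bar 10 wide runs along its y through the centre; on each side of it, at the centre, is an open hand-hold 51 (x) x 60 (y): pinch the bar along x. The outer cells carry wire mesh. Same either way round
- coarse: full-size coarse filter: flat cassette 130 (x) x 180 (y) x 20 thick, aluminium frame, wire mesh over grey fleece, 245 to 490 g. Origin: centre of its underside. A steel strap handle 10 wide (x), 80 long (y) bridges its centre; strap top 42 mm, underside 36 mm above the origin, legs at both ends. Same either way round
- start_switch (a joint): angle of the start switch (rad): 0 = at rest, grows clockwise seen from above, stop at 1.05 (60 deg). A spring drives it back to 0 when released; 0.06 N m at rest, 0.19 N m at the stop
- start_grip (a point): on the start switch's vertical axis at grip height, 182 mm above the bench; at x 40, y -60 of the extractor. Black plastic bar handle 46 long x 11 wide, from 162 to 190 mm above the bench, on a round boss (46 wide, top at 162) and square plate (56, top 154). At rest the bar lies along the extractor's x; the point's axes turn with it, x along the bar
- airflow_pointer (a point): tip of the pointer line on the airflow knob, 14 mm from its axis: a round black knob 34 wide and 16 tall on the deck at x 75, y 60 of the extractor; its setting is not to be changed
- spare: bystander: coarse filter of the same make for a smaller machine, 90 x 110 x 20 with a strap handle 60 long; does not belong in this drawer
- tin: bystander: steel tin, 84 wide, 110 tall, upright
- hammer: bystander: hammer 260 long, lying
- screwdriver: bystander: screwdriver 200 long, lying
Not all that is in view belongs to the job. Leave any red look-alike of the spacer alone. What is shaped like the coarse but red is not meant.

How it is judged:
On the way, in this order (a step that is already met when the one before it is completed fails the run):
1. the spacer screen lies flat on the fine filter in the drawer, let go (z of spacer in the frame of fine_top between -0.004 and 0.004 m and horizontal distance between spacer and fine_top below 0.014 m and angle between spacer's own z axis and vertical below 0.04 rad and contact force between the fingers and spacer below 0.2 N), for 0.2 s.
2. the coarse filter lies flat on the spacer screen in the drawer, let go (z of coarse in the frame of fine_top between 0.004 and 0.012 m and horizontal distance between coarse and fine_top below 0.014 m and angle between coarse's own z axis and vertical below 0.04 rad and contact force between the fingers and coarse below 0.2 N), for 0.2 s.
3. the drawer is fully home (value of joint drawer below 0.004 m), for 0.2 s.
4. the start switch is held at its stop (value of joint start_switch above 0.98 rad), for 0.5 s.
5. the start switch is let go and has sprung back (value of joint start_switch below 0.06 rad and contact force between the fingers and extractor below 0.2 N), for 0.2 s.
At the end, for the whole second after the job is handed in: The spacer screen lies flat on the fine filter and the coarse filter flat on the spacer (each centred within 14 mm and level within 0.04 rad, at rest), the drawer is home within 4 mm, and the start switch, having been held within 0.07 rad of its stop for 0.5 s, is back within 0.06 rad of rest (horizontal distance between each of spacer, coarse and fine_top below 0.014 m and z of spacer in the frame of fine_top between -0.004 and 0.004 m and angle between each of spacer, coarse's own z axis and vertical below 0.04 rad and z of coarse in the frame of fine_top between 0.004 and 0.012 m and linear speed of each of coarse, spacer below 0.02 m/s and value of joint drawer below 0.004 m and value of joint start_switch below 0.06 rad); the robot touches nothing.
It fails at once if the start switch is turned while the drawer is open (value of joint start_switch above 0.25 rad and value of joint drawer above 0.006 m).
It fails at once if the spacer screen or the coarse filter is dropped (falls faster than 0.5 m/s with no finger on it) ((linear speed of spacer above 0.5 m/s and contact force between the fingers and spacer below 0.1 N) or (linear speed of coarse above 0.5 m/s and contact force between the fingers and coarse below 0.1 N)).
It fails at once if the drawer is slammed (faster than 0.5 m/s) (velocity of joint drawer below -0.5 m/s).
It fails at once if the airflow setting is changed (distance of airflow_pointer from where it was at the start of the episode above 0.006 m).
It fails at once if a thing lying around the extractor (spare filter, tin, hammer, screwdriver) is shifted by more than 30 mm (distance of any of spare, tin, hammer, screwdriver from where it was at the start of the episode above 0.03 m).
It also fails if it takes over 72 s, if anything falls off the work surface, if the arm or the gripper's body presses on something with over 40 N, if the wrist force passes 120 N, or if a joint passes its speed limit or range.

## Working session

There is one attempt and no reset: what is moved stays moved. The work goes in short steps, Python scripts to look and compute and a tool call to move; the robot and the scene stay as the last step left them, time stands still between calls to the robot, and variables do not carry over. Pictures are saved under pics/ and viewed, at most 10 in all, crops included, and the job is handed in when it is done.

Besides the shell and the picture viewer there is one more tool, called after "Call:" as name(argument=value, ...), one argument or row to a line, values as JSON. jog_arm: Moves the arm, as the interface text tells. Its arguments: {"type":"object","properties":{"rows":{"type":"array","items":{"type":"object","properties":{"fingers":{"type":"number"},"x":{"type":"number"},"y":{"type":"number"},"z":{"type":"number"},"ax":{"type":"number"},"ay":{"type":"number"},"az":{"type":"number"}}}},"force":{"type":"number"}},"required":["rows"]}

```bash
mkdir -p pics; ls
python3 - <<'E'
from station import bot
import cv2,numpy as np
o=bot.get_obs();print(o['t'],o['eef_pos'],o['tool_rot'],o['gripper_width'])
for n in('scene','side','wrist'):
    c=bot.read_camera(n);cv2.imwrite(f'pics/{n}0.png',c['pixels'][...,::-1]);print(n,c['vertical_fov'],c['cx'],c['cy'],np.round(c['world_from_camera'],4).tolist())
E
```

```text
pics
0.0 [6.74412468e-01 5.39096539e-06 2.30339234e-01] [-5.89269659e-04  7.07088435e-01  7.07124558e-01 -6.76469922e-04] 0.99739171534674
scene 48.24069504426919 264.3212466368875 192.47773206091577 [[0.8523, 0.3243, -0.4105, 1.1513], [0.523, -0.5454, 0.655, -1.1186], [-0.0114, -0.7729, -0.6344, 1.191], [0.0, 0.0, 0.0, 1.0]]
side 57.843384296561226 260.4626309244171 193.37055234913805 [[-0.9518, -0.2137, 0.2202, 0.2148], [-0.3068, 0.6744, -0.6716, 0.7846], [-0.005, -0.7067, -0.7075, 1.0067], [0.0, 0.0, 0.0, 1.0]]
wrist 67.6819861982749 257.4892271778711 192.0165306060601 [[1.0, 0.002, -0.0009, 0.6743], [0.0016, -0.9525, -0.3044, 0.0783], [-0.0015, 0.3044, -0.9525, 0.3727], [0.0, 0.0, 0.0, 1.0]]
```

View pics/scene0.png

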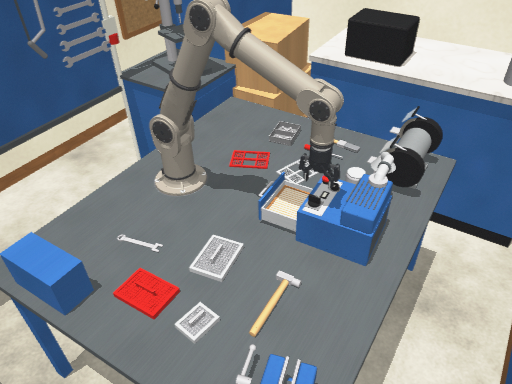

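View pics/side0.png

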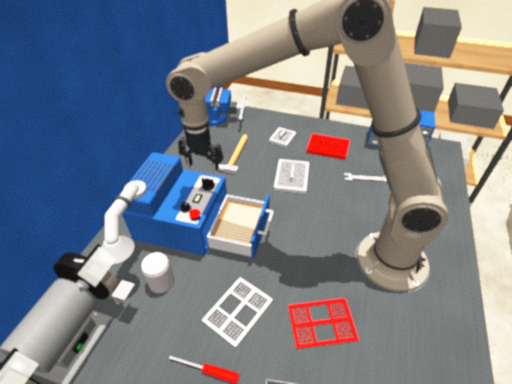

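The scene view shows the coarse filter at (217,257), the spare at (197,320), the extractor at (340,215) and red look-alikes at (147,292) and (250,159). The side view shows the white spacer at (238,310), the drawer at (238,222) and the red stop button at (195,214). Next I'll measure these and crop the extractor.

```bash
cat > h.py <<'E'
from station import bot
import cv2,numpy as np
def cam(n):
    c=bot.read_camera(n);c['f']=c['pixels'].shape[0]/2/np.tan(np.radians(c['vertical_fov'])/2);return c
def ray(c,uv):
    uv=np.atleast_2d(np.asarray(uv,float));T=c['world_from_camera']
    d=np.c_[(uv[:,0]-c['cx'])/c['f'],(uv[:,1]-c['cy'])/c['f'],np.ones(len(uv))]@T[:3,:3].T
    return T[:3,3],d
def onz(c,uv,z):
    o,d=ray(c,uv);return (o+d*((z-o[2])/d[:,2])[:,None])[:,:2]
def proj(c,p):
    T=c['world_from_camera'];q=(np.atleast_2d(p)-T[:3,3])@T[:3,:3];return q[:,:2]/q[:,2:]*c['f']+[c['cx'],c['cy']]
def tri(c1,u1,c2,u2):
    A=[];b=[]
    for c,u in((c1,u1),(c2,u2)):
        o,d=ray(c,u);d=d[0]/np.linalg.norm(d[0]);P=np.eye(3)-np.outer(d,d);A.append(P);b.append(P@o)
    return np.linalg.lstsq(np.vstack(A),np.hstack(b),rcond=None)[0]
def rect(c,mask,seed,z,k=3):
    m=cv2.morphologyEx(mask.astype(np.uint8),cv2.MORPH_CLOSE,np.ones((k,k),np.uint8))
    cs,_=cv2.findContours(m,cv2.RETR_EXTERNAL,cv2.CHAIN_APPROX_NONE)
    ct=max([q for q in cs if cv2.pointPolygonTest(q,seed,True)>-12],key=cv2.contourArea)
    return cv2.minAreaRect((onz(c,ct[:,0],z)*1000).astype(np.float32)),cv2.boundingRect(ct)
E
python3 - <<'E'
from h import *
S=cam('scene');D=cam('side')
def white(c): 
    h=cv2.cvtColor(c['pixels'],cv2.COLOR_RGB2HSV);return (h[...,1]<50)&(h[...,2]>125)
print('spacer side',rect(D,white(D),(238,290),.008,5),'scene',)
for z in(.02,.01):print('coarse scene',rect(S,white(S),(217,260),z,5),'side',rect(D,white(D),(291,176),z,5))
print('spare',rect(S,white(S),(197,322),.02,5))
for c,n in((S,'sc'),(D,'sd')):
    h=cv2.cvtColor(c['pixels'],cv2.COLOR_RGB2HSV);m=((h[...,0]<8)|(h[...,0]>172))&(h[...,1]>150)&(h[...,2]>90)
    k,l,s,ce=cv2.connectedComponentsWithStats(m.astype(np.uint8))
    print(n,[(s[i,4],ce[i].round(1).tolist()) for i in range(1,k) if 4<s[i,4]<200])
a=cv2.resize(S['pixels'][130:270,245:405],None,fx=2.5,fy=2.5*1,interpolation=cv2.INTER_CUBIC)
b=cv2.resize(D['pixels'][145:285,120:280],None,fx=2.5,fy=2.5,interpolation=cv2.INTER_CUBIC)
cv2.imwrite('pics/crop1.png',np.hstack([a,b])[...,::-1])
E
```

```text
spacer side (((45.08575439453125, 8.31396484375), (2050.833984375, 936.5457763671875), 51.109432220458984), (45, 114, 467, 270)) scene
coarse scene (((529.5062255859375, 90.42633056640625), (1620.7481689453125, 1536.4222412109375), 31.20573616027832), (75, 113, 437, 271)) side (((508.0924377441406, -444.71380615234375), (910.5263061523438, 1179.7955322265625), 9.45237922668457), (180, 84, 213, 178))
coarse scene (((524.1961669921875, 100.7515869140625), (1634.5887451171875, 1549.543212890625), 31.20577621459961), (75, 113, 437, 271)) side (((511.0654296875, -457.17291259765625), (919.7546997070312, 1191.7530517578125), 9.452376365661621), (180, 84, 213, 178))
spare (((529.5062255859375, 90.42633056640625), (1620.7481689453125, 1536.4222412109375), 31.20573616027832), (75, 113, 437, 271))
sc [(np.int32(80), [113.5, 38.7]), (np.int32(27), [306.9, 146.5]), (np.int32(32), [324.9, 178.6])]
sd [(np.int32(88), [194.2, 213.4]), (np.int32(6), [304.0, 329.2]), (np.int32(7), [344.1, 331.3])]
```

View pics/crop1.png

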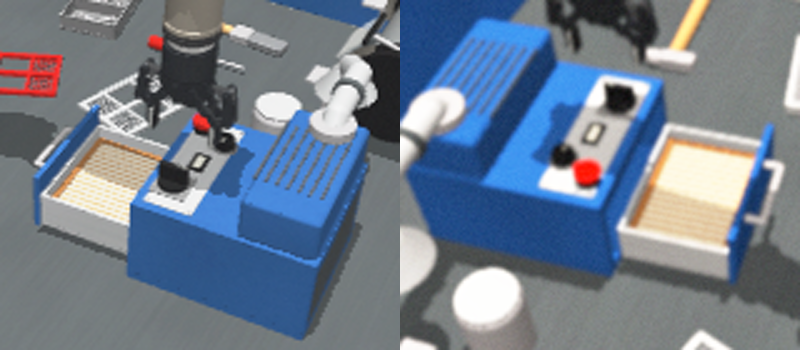

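The crop shows the housing's front-top corners, in side pixels at about (200,226) and (225,178), and the open drawer to the right. The start switch is the one at the right end of the panel.

```bash
cat >> h.py <<'E'
def white(c,box,t=150):
    h=cv2.cvtColor(c['pixels'],cv2.COLOR_RGB2HSV);m=(h[...,1]<60)&(h[...,2]>t)
    w=np.zeros_like(m);x0,y0,x1,y1=box;w[y0:y1,x0:x1]=m[y0:y1,x0:x1];return w
E
python3 - <<'E'
from h import *
S=cam('scene');D=cam('side')
r=lambda x:np.round(x,4).tolist()
print('table',S['pixels'][230,150],D['pixels'][260,300])
print('spacer side',rect(D,white(D,(195,270,280,350)),(238,290),.008,5))
for z in(.02,.01):
  print('coarse scene',rect(S,white(S,(180,225,255,290)),(217,260),z,5));print('side',rect(D,white(D,(265,150,318,200)),(291,176),z,5))
print('spare',rect(S,white(S,(165,295,228,350)),(197,322),.02,5))
B=tri(S,(324.9,178.6),D,(194.2,213.4));FR=tri(S,(297.8,211.2),D,(225.2,177.8))
print('button',r(B),r(onz(S,(324.9,178.6),.165)),r(onz(D,(194.2,213.4),.165)));print('FR',r(FR))
print('FR/FL z.15 side',r(onz(D,[(225.2,177.8),(200,225.8)],.15)),'scene FR',r(onz(S,(297.8,211.2),.15)))
E
```

```text
table [118 123 126] [76 79 79]
spacer side (((439.3028869628906, 331.819091796875), (189.28656005859375, 139.88636779785156), 71.27574157714844), (201, 276, 72, 71))
coarse scene (((433.8634948730469, -311.20135498046875), (137.30641174316406, 194.87750244140625), 9.005898475646973), (189, 234, 55, 48))
side (((430.9151611328125, -299.9915466308594), (141.3829345703125, 207.87086486816406), 8.526097297668457), (273, 158, 37, 36))
coarse scene (((427.73699951171875, -304.30615234375), (138.47903442382812, 196.5416717529297), 9.005863189697266), (189, 234, 55, 48))
side (((433.10601806640625, -310.98394775390625), (142.8158721923828, 209.97769165039062), 8.52609920501709), (273, 158, 37, 36))
spare (((543.0377197265625, -563.1928100585938), (116.92713928222656, 94.66790008544922), 81.481689453125), (174, 301, 46, 42))
button [0.6497, 0.1368, 0.1653] [[0.6466, 0.1351]] [[0.6533, 0.1379]]
FR [0.6334, -0.0695, 0.1454]
FR/FL z.15 side [[0.6287, -0.0662], [0.6204, 0.1689]] scene FR [[0.6382, -0.0729]]
```

View pics/wrist0.png

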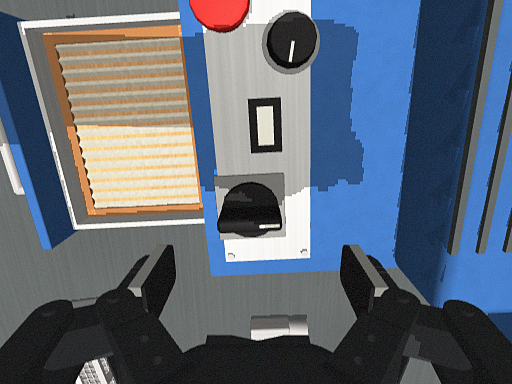

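Call:
jog_arm(
  rows=[
    {"fingers": 45, "x": 35, "y": -25, "az": 2.3},
    {"x": 42, "y": -30, "az": 2.3},
    {"x": 42, "y": -30, "az": 2.3},
    {"x": 42, "y": -30, "az": 2.3},
    {"x": 42, "y": -30, "az": 2.3},
    {"x": 42, "y": -30, "az": 2.3},
    {"x": 42, "y": -30, "az": 2.4},
    {"x": 0, "y": 0, "az": 2.4},
  ],
  force=60,
)

```text
invalid input
```

The wrist view shows the housing's front edge from about (188,0) to (213,275), tray corners at (22,22) and (75,228), the switch boss at (250,205) and the knob at (291,40).

Call:
jog_arm(
  rows=[
    {"fingers": 45, "x": 40, "y": -29, "z": 0, "ax": 0, "ay": 0, "az": 0},
    {"fingers": 45, "x": 40, "y": -29, "z": 0, "ax": 0, "ay": 0, "az": 0},
    {"fingers": 45, "x": 40, "y": -29, "z": 0, "ax": 0, "ay": 0, "az": 0},
    {"fingers": 45, "x": 40, "y": -29, "z": 0, "ax": 0, "ay": 0, "az": 0},
    {"fingers": 45, "x": 40, "y": -29, "z": 0, "ax": 0, "ay": 0, "az": 0},
    {"fingers": 45, "x": 40, "y": -29, "z": 0, "ax": 0, "ay": 0, "az": 0},
    {"fingers": 45, "x": 40, "y": -29, "z": 0, "ax": 0, "ay": 0, "az": 0},
    {"fingers": 45, "x": 40, "y": -29, "z": 0, "ax": 0, "ay": 0, "az": 0},
  ],
  force=60,
)

```text
t: 1.15
eef_pos: [0.4417, 0.3214, 0.2316]
tool_rot: [0.0, 0.707, 0.707, 0.0]
contact_force: [0.9, 0.3, -0.1]
gripper_width: 0.527
grasp_force: 0.0
```

Run:
```python
from h import *
r=lambda x:np.round(x,4).tolist()
W=dict(world_from_camera=np.array([[1.0,0.002,-0.0009,0.6743],[0.0016,-0.9525,-0.3044,0.0783],[-0.0015,0.3044,-0.9525,0.3727],[0,0,0,1]]),cx=257.489,cy=192.017,f=192/np.tan(np.radians(67.682/2)))
I=cv2.imread('pics/wrist0.png');h=cv2.cvtColor(I,cv2.COLOR_BGR2HSV)
blue=(h[...,0]>100)&(h[...,0]<125)&(h[...,1]>120)
# deck front edge: first blue px right of u=185 going from tray
pts=[]
for v in range(235,272,3):
    u=190+np.argmax(blue[v,190:]);pts.append((u-.5,v))
pts=np.array(pts);print(pts[[0,-1]].tolist())
print('edge near',r(onz(W,pts[[0,-1]],.15)),'far',r(onz(W,[(188,2)],.15)),'FR',r(onz(W,[(213,275)],.15)))
print('switch boss .154 square corners',r(onz(W,[(216,176),(285,174),(286,236)],.154)),'knob top',r(onz(W,[(291,41)],.166)))
print('tray outer rim',r(onz(W,[(22,22),(75,228)],.082)),'frame outer',r(onz(W,[(45,34),(180,26),(202,210),(88,213)],.06)))
o=bot.get_obs();print(o['t'],r(o['eef_pos']),r(o['tool_rot']),o['gripper_width'])
```

```text
[[205.5, 235.0], [210.5, 271.0]]
edge near [[0.6296, -0.0317], [0.6321, -0.0672]] far [[0.627, 0.1414]] FR [[0.6342, -0.0714]]
switch boss .154 square corners [[0.6414, 0.0216], [0.6957, 0.0233], [0.6982, -0.0305]] knob top [[0.6957, 0.1151]]
tray outer rim [[0.4626, 0.145], [0.4713, -0.057]] frame outer [[0.4664, 0.1398], [0.5988, 0.1468], [0.6091, -0.0439], [0.4749, -0.0479]]
1.15 [0.4417, 0.3214, 0.2316] [0.0001, 0.7072, 0.707, 0.0004] 0.5272351143574732
```

```bash
cat >> h.py <<'E'
def bars(c,z,box,cen):
    pass
E
python3 - <<'E'
from h import *
W=cam('wrist');cv2.imwrite('pics/wrist1.png',W['pixels'][...,::-1])
m=white(W,(0,0,512,384),150)
for k in(3,5):
  for z in(.008,0.004):print(z,rect(W,m,(250,160),z,k))
E
```

```text
0.008 (((436.2183837890625, 333.8907775878906), (184.93141174316406, 135.90292358398438), 71.17566680908203), (187, 62, 142, 170))
0.004 (((436.1636657714844, 333.17181396484375), (186.9528045654297, 137.3885498046875), 71.17562103271484), (187, 62, 142, 170))
0.008 (((436.2183837890625, 333.8907775878906), (184.93141174316406, 135.90292358398438), 71.17566680908203), (187, 62, 142, 170))
0.004 (((436.1636657714844, 333.17181396484375), (186.9528045654297, 137.3885498046875), 71.17562103271484), (187, 62, 142, 170))
```

View pics/wrist1.png

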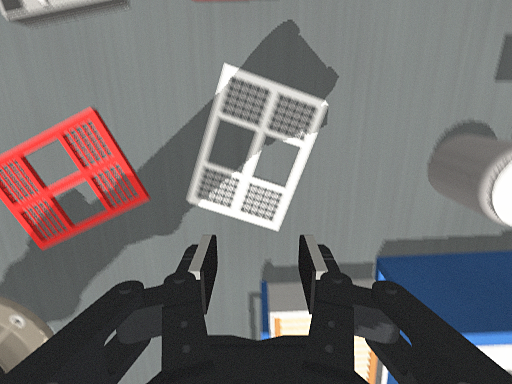

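The spacer sits at (258,147) with long axis roughly vertical, between a red look-alike at left and the tin at right. The right-hand hold at (278,160) looks unexpectedly bright, so I'll check that spot in the other views.

Run:
```python
from h import *
W=cam('wrist');S=cam('scene');D=cam('side')
c=np.array([.436,.3335]);a=np.radians(-18.8);X=np.array([np.cos(a),np.sin(a)]);Y=np.array([-X[1],X[0]])
for n,k in(('w',W),('side',D),('scene',S)):
  for s in(-1,1):
    print(n,s,[k['pixels'][int(v),int(u)].tolist() for u,v in proj(k,[[*(c+s*d*X+e*Y),.0] for d,e in((20,0),(30,0),(40,0),(30,20),(30,-20)) for d,e in[(d/1000,e/1000)]])])
a=D['pixels'][265:355,190:290];b=W['pixels'][55:240,180:340]
cv2.imwrite('pics/sp.png',np.hstack([cv2.resize(a,(400,360),interpolation=2),cv2.resize(b,(312,360),interpolation=2)])[...,::-1])
```

```text
w -1 [[83, 87, 88], [84, 89, 84], [90, 94, 94], [85, 88, 89], [88, 90, 93]]
w 1 [[137, 142, 139], [130, 136, 135], [130, 131, 131], [135, 135, 138], [137, 142, 138]]
side -1 [[68, 72, 71], [75, 82, 80], [77, 79, 77], [75, 77, 73], [78, 83, 83]]
side 1 [[130, 131, 132], [125, 129, 127], [124, 128, 129], [129, 133, 133], [130, 137, 135]]
scene -1 [[78, 81, 82], [78, 82, 83], [77, 80, 82], [87, 89, 91], [81, 85, 86]]
scene 1 [[113, 120, 122], [116, 121, 122], [113, 119, 122], [115, 121, 123], [116, 122, 123]]
```

View pics/sp.png

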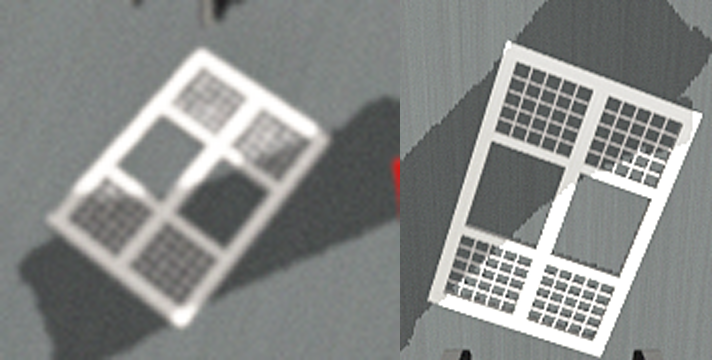

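The bright hold is only the arm's shadow edge, so it is bench. The spacer centre is about (0.436, 0.334), yaw −18.8°.

Call:
jog_arm(
  rows=[
    {"fingers": 45, "x": 12.3, "y": -5.5, "z": 0, "ax": 0, "ay": 0, "az": 0},
    {"fingers": 45, "x": 0, "y": 0, "z": 40, "ax": 0, "ay": 0, "az": 6.3},
    {"fingers": 45, "x": 0, "y": 0, "z": 40, "ax": 0, "ay": 0, "az": 6.3},
    {"fingers": 45, "x": 0, "y": 0, "z": 40, "ax": 0, "ay": 0, "az": 6.2},
    {"fingers": 45, "x": 0, "y": 0, "z": 40, "ax": 0, "ay": 0, "az": 0},
    {"fingers": 45, "x": 0, "y": 0, "z": 25, "ax": 0, "ay": 0, "az": 0},
    {"fingers": 45, "x": 0, "y": 0, "z": 10, "ax": 0, "ay": 0, "az": 0},
    {"fingers": 45, "x": 0, "y": 0, "z": 0, "ax": 0, "ay": 0, "az": 0},
  ],
)

```text
t: 2.15
eef_pos: [0.4375, 0.3315, 0.0353]
tool_rot: [0.0, 0.814, 0.582, -0.001]
contact_force: [0.1, -0.6, 0.5]
gripper_width: 0.525
grasp_force: 0.0
```

Run:
```python
from h import *
o=bot.get_obs();print(o['eef_pos'],o['tool_rot'],o['contact_force'])
W=cam('wrist');m=white(W,(0,0,512,384),150);cv2.imwrite('pics/w2.png',W['pixels'][...,::-1])
q=W['world_from_camera'];print(q.round(3).tolist())
print(proj(W,[[.4362,.3337,.004]]))
```

```text
[0.43745244 0.33145608 0.03526122] [ 2.18759766e-04  8.13514125e-01  5.81543949e-01 -1.16436468e-03] [ 0.08702222 -0.60994206  0.4693419 ]
[[0.947, -0.306, -0.1, 0.463], [-0.322, -0.901, -0.29, 0.406], [-0.001, 0.306, -0.952, 0.177], [0.0, 0.0, 0.0, 1.0]]
[[255.1454344 222.3779976]]
```

View pics/w2.png

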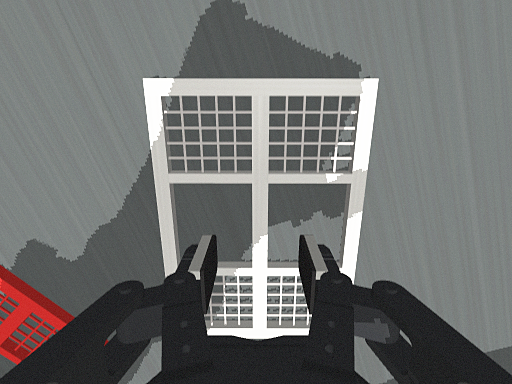

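The middle bar is at u=260, centred between the fingers, with the holds at v 183–262. I'll go down and grip.

Call:
jog_arm(
  rows=[
    {"fingers": 45, "x": 1.7, "y": 0, "z": 15, "ax": 0, "ay": 0, "az": 0},
    {"fingers": 45, "x": 0, "y": 0, "z": 12, "ax": 0, "ay": 0, "az": 0},
    {"fingers": 45, "x": 0, "y": 0, "z": 5, "ax": 0, "ay": 0, "az": 0},
    {"fingers": 0, "x": 0, "y": 0, "z": 0, "ax": 0, "ay": 0, "az": 0},
    {"fingers": 0, "x": 0, "y": 0, "z": 0, "ax": 0, "ay": 0, "az": 0},
    {"fingers": 0, "x": 0, "y": 0, "z": 0, "ax": 0, "ay": 0, "az": 0},
    {"fingers": 0, "x": 0, "y": 0, "z": 0, "ax": 0, "ay": 0, "az": 0},
    {"fingers": 0, "x": 0, "y": 0, "z": 0, "ax": 0, "ay": 0, "az": 0},
  ],
  force=60,
)

```text
t: 3.0
eef_pos: [0.4384, 0.3341, 0.0048]
tool_rot: [0.0, 0.813, 0.582, 0.0]
contact_force: [0.4, -0.9, 3.2]
gripper_width: 0.083
grasp_force: 59.0
```

Call:
jog_arm(
  rows=[
    {"fingers": 0, "x": 0, "y": 0, "z": -5, "ax": 0, "ay": 0, "az": 0},
    {"fingers": 0, "x": 0, "y": 0, "z": -15, "ax": 0, "ay": 0, "az": 0},
    {"fingers": 0, "x": 0, "y": 0, "z": -30, "ax": 0, "ay": 0, "az": 0},
    {"fingers": 0, "x": 0, "y": 0, "z": -40, "ax": 0, "ay": 0, "az": -5.2},
    {"fingers": 0, "x": 0, "y": 0, "z": -40, "ax": 0, "ay": 0, "az": -5.3},
    {"fingers": 0, "x": 0, "y": 0, "z": -40, "ax": 0, "ay": 0, "az": -5.3},
    {"fingers": 0, "x": 0, "y": 0, "z": -20, "ax": 0, "ay": 0, "az": -5.3},
    {"fingers": 0, "x": 0, "y": 0, "z": 0, "ax": 0, "ay": 0, "az": 0},
  ],
)

```text
t: 3.8
eef_pos: [0.4396, 0.3352, 0.1986]
tool_rot: [0.0, 0.692, 0.721, 0.004]
contact_force: [0.0, 0.6, -2.7]
gripper_width: 0.082
grasp_force: 58.8
```

Run:
```python
from h import *
from scipy.spatial.transform import Rotation as R
o=bot.get_obs();p=o['eef_pos'];print(p,o['tool_rot'],o['contact_force'],o['gripper_width'],o['grasp_force'])
q=o['tool_rot'];M=R.from_quat([*q[1:],q[0]]).as_matrix();print('tool y yaw',np.degrees(np.arctan2(M[1,1],M[0,1])),'tilt',np.degrees(np.arccos(-M[2,2])))
W=cam('wrist');cv2.imwrite('pics/w3.png',W['pixels'][...,::-1])
m=white(W,(0,0,512,384),150)
print(rect(W,m,(260,120),p[2]+.005,3))
m[250:]=0
# far edge in tool frame
cs=np.argwhere(m[:, 200:320]);print('top row',cs[:,0].min())
```

```text
[0.43963172 0.33523518 0.19861402] [3.49715483e-04 6.92491817e-01 7.21416257e-01 3.68028366e-03] [ 0.02954884  0.57731409 -2.72026362] 0.08161990311388174 58.84344756603241
tool y yaw 2.3431201818370115 tilt 0.4236301460683651
(((438.7575988769531, 349.30499267578125), (128.65586853027344, 145.96400451660156), 2.457385778427124), (114, 80, 287, 261))
top row 80
```

View pics/w3.png

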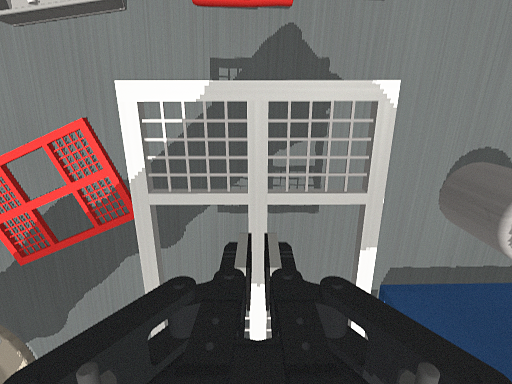

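The spacer is held level, aligned with the tool, and its far edge is at v=80. Now I'll measure the tray from the two fixed views, taking the unoccluded far edges.

Run:
```python
from h import *
S=cam('scene');D=cam('side')
a=np.radians(2.3);X=np.array([np.cos(a),np.sin(a)]);Y=np.array([-X[1],X[0]])
I=np.zeros((384,1024,3),np.uint8)
for n,c,seed in(('scene',S,(290,200)),('side',D,(238,220))):
    h=cv2.cvtColor(c['pixels'],cv2.COLOR_RGB2HSV);m=((h[...,0]>5)&(h[...,0]<28)&(h[...,1]>45)).astype(np.uint8)
    k,l,s,_=cv2.connectedComponentsWithStats(cv2.morphologyEx(m,cv2.MORPH_CLOSE,np.ones((3,3))))
    w=l[seed[1]-15:seed[1]+15,seed[0]-15:seed[0]+15];i=np.bincount(w[w>0]).argmax();print(n,s[i])
    p=onz(c,np.argwhere(l==i)[:,::-1],.06);x=p@X;y=p@Y
    ym=(y>np.percentile(y,30))&(y<np.percentile(y,70));xm=(x>np.percentile(x,30))&(x<np.percentile(x,70))
    print('x',np.percentile(x[ym],[.5,99.5]).round(4),'y',np.percentile(y[xm],[.5,99.5]).round(4),
      cv2.minAreaRect((p*1000).astype(np.float32)))
print('est',np.array([.545,.049])@X,np.array([.545,.049])@Y)
```

```text
scene [265 185  45  34 785]
x [0.4701 0.5851] y [-0.046   0.1205] ((532.2181396484375, 58.383155822753906), (134.12359619140625, 170.70692443847656), 4.9608049392700195)
side [ 196    0  178  244 9286]
x [0.1262 0.7323] y [-2.3397  0.12  ] ((648.2922973632812, -1187.8194580078125), (794.385009765625, 2633.616943359375), 14.615991592407227)
est 0.5465274031714685 0.0270886984303628
```

Run:
```python
from h import *
D=cam('side');S=cam('scene')
a=np.radians(2.3);X=np.array([np.cos(a),np.sin(a)]);Y=np.array([-X[1],X[0]])
h=cv2.cvtColor(D['pixels'],cv2.COLOR_RGB2HSV);m=(h[...,0]>5)&(h[...,0]<28)&(h[...,1]>45)
k=np.zeros_like(m);k[188:252,208:268]=1
p=onz(D,np.argwhere(m&k)[:,::-1],.06);x=p@X;y=p@Y
ym=(y>np.percentile(y,30))&(y<np.percentile(y,70));xm=(x>np.percentile(x,30))&(x<np.percentile(x,70))
print(len(p),'x',np.percentile(x[ym],[.5,99.5]).round(4),'y',np.percentile(y[xm],[.5,99.5]).round(4),cv2.minAreaRect((p*1000).astype(np.float32)))
# white rim (z .082) both views
for n,c,b in(('sc',S,(250,175,330,235)),('sd',D,(200,180,275,260))):
    q=np.argwhere(white(c,b,150))[:,::-1];p=onz(c,q,.082);x=p@X;y=p@Y
    print(n,len(q),'x',np.percentile(x,[.5,2,98,99.5]).round(4),'y',np.percentile(y,[.5,2,98,99.5]).round(4))
```

```text
1545 x [0.4834 0.6865] y [-0.1521  0.1259] ((568.9871215820312, 15.536209106445312), (219.2435302734375, 270.4069519042969), 17.572874069213867)
sc 1544 x [0.4189 0.4248 0.6853 0.691 ] y [-0.1299 -0.1263  0.1613  0.1762]
sd 1555 x [0.4056 0.415  0.7219 0.7343] y [-0.1701 -0.1489  0.1646  0.1694]
```

Call:
jog_arm(
  rows=[
    {"fingers": 0, "x": -20, "y": 6, "z": 0, "ax": 0, "ay": 0, "az": 0},
    {"fingers": 0, "x": -46, "y": 14.6, "z": 0, "ax": 0, "ay": 0, "az": 0},
    {"fingers": 0, "x": -46, "y": 15, "z": 0, "ax": 0, "ay": 0, "az": 0},
    {"fingers": 0, "x": -46, "y": 15, "z": 0, "ax": 0, "ay": 0, "az": 0},
    {"fingers": 0, "x": -46, "y": 15, "z": 0, "ax": 0, "ay": 0, "az": 0},
    {"fingers": 0, "x": -46, "y": 15, "z": 10, "ax": 0, "ay": 0, "az": 0},
    {"fingers": 0, "x": -39, "y": 12, "z": 10, "ax": 0, "ay": 0, "az": 0},
    {"fingers": 0, "x": 0, "y": 0, "z": 10, "ax": 0, "ay": 0, "az": 0},
  ],
)

```text
t: 4.85
eef_pos: [0.543, 0.0411, 0.1627]
tool_rot: [0.001, 0.697, 0.717, -0.002]
contact_force: [-0.5, -0.1, -1.9]
gripper_width: 0.081
grasp_force: 58.9
```

```bash
cat >> h.py <<'E'
from scipy.spatial.transform import Rotation as R
def st():
    o=bot.get_obs();q=o['tool_rot'];M=R.from_quat([*q[1:],q[0]]).as_matrix()
    print(o['t'],o['eef_pos'].round(4),'yaw',np.degrees(np.arctan2(M[1,1],M[0,1])).round(2),'zax',M[:,2].round(4),o['contact_force'].round(1),o['gripper_width'],o['grasp_force']);return o,M
def toward(M,o,p): print('tool shift mm',((np.asarray(p)-o['eef_pos'])@M*1000).round(1))
E
python3 - <<'E'
from h import *
o,M=st();toward(M,o,(.544,.050,.1))
for n in('wrist','side','scene'):cv2.imwrite(f'pics/{n}4.png',cam(n)['pixels'][...,::-1])
a=cv2.imread('pics/wrist4.png');b=cv2.imread('pics/side4.png')[150:270,170:330];c=cv2.imread('pics/scene4.png')[130:250,230:390]
r=lambda x:cv2.resize(x,(400,300),interpolation=2)
cv2.imwrite('pics/m4.png',np.vstack([np.hstack([r(b),r(c)]),np.hstack([r(a),r(a)*0])]))
E
```

```text
4.85 [0.543  0.0411 0.1627] yaw 1.68 zax [-0.0012 -0.0041 -1.    ] [-0.5 -0.1 -1.9] 0.08117236097075621 58.86783242225647
tool shift mm [ 9.2  1.3 62.6]
```

View pics/m4.png

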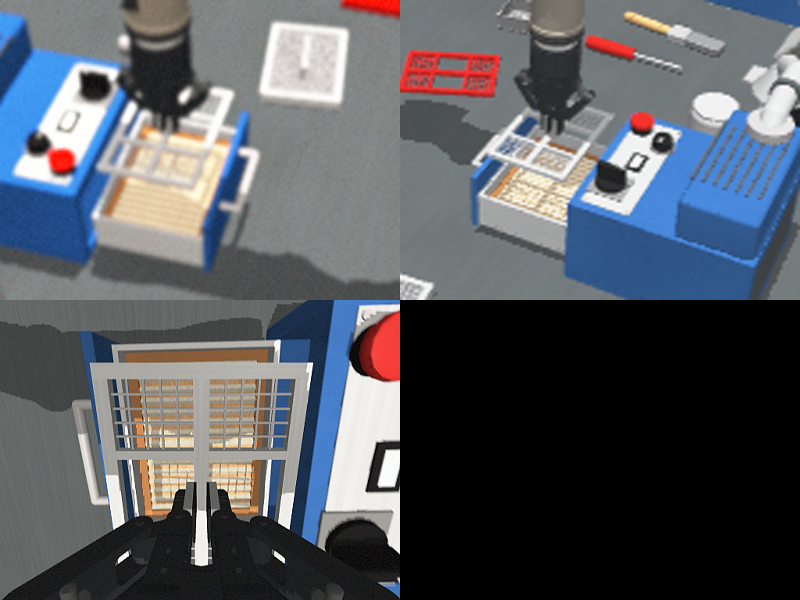

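The wrist view shows the +y tray rim with corners at about (145,56) and (361,52), and the spacer over the tray. I'll use those corners for the tray centre.

Run:
```python
from h import *
o,M=st();W=cam('wrist')
r=lambda x:np.round(x,4).tolist()
L,Rr=onz(W,[(144.6,56.3),(361,52.5)],.082);d=Rr-L;print('rim',r(L),r(Rr),'len',np.linalg.norm(d),'yaw',np.degrees(np.arctan2(d[1],d[0])))
a=np.radians(2.2);X=np.array([np.cos(a),np.sin(a)]);Y=np.array([-X[1],X[0]])
c=(L+Rr)/2-Y*.102;print('fine_top est',r(c));toward(M,o,(c[0],c[1],.1))
F=onz(W,[(158.7,64),(357,60)],.06).mean(0);print('frame',r(F-Y*.097))
g=W['pixels'].astype(int);v=W['pixels'][30:90,250];print(v.sum(1).tolist())
p=[(91,364),(312,361)];p=[(u*1.28,(w-300)*1.28) for u,w in p];e=onz(W,p,o['eef_pos'][2]+.005);print('spacer far edge',r(e),'centre',r(e.mean(0)-Y*.09))
```

```text
5.0 [0.5408 0.0493 0.1626] yaw 2.28 zax [-3.8e-03 -1.0e-04 -1.0e+00] [ 0.1  1.  -2.1] 0.08334857458112702 58.865368366241455
rim [0.4557, 0.1542] [0.6088, 0.1629] len 0.15334949086829786 yaw 3.254489708397405
fine_top est [0.5361, 0.0566]
tool shift mm [ 7.5 -4.2 62.7]
frame [0.5396, 0.0594]
[315, 298, 306, 322, 263, 179, 200, 191, 211, 203, 180, 193, 188, 215, 205, 192, 207, 199, 205, 190, 198, 190, 215, 215, 202, 202, 204, 208, 191, 201, 204, 205, 203, 212, 216, 190, 192, 224, 441, 549, 518, 517, 524, 533, 530, 461, 276, 252, 275, 297, 468, 547, 530, 523, 518, 528, 517, 512, 532, 533]
spacer far edge [[0.4738, 0.1329], [0.6001, 0.1397]] centre [0.5404, 0.0464]
```

Run:
```python
from h import *
W=cam('wrist');o,M=st();s=W['pixels'].astype(int).sum(2)
a=np.radians(2.3);X=np.array([np.cos(a),np.sin(a)]);Y=np.array([-X[1],X[0]])
r=lambda x:np.round(x,4).tolist()
for u in(180,250,320):
    v=np.argmax(s[50:90,u]>370)+50-.5
    P=onz(W,(u,v),.082)[0];print(u,v,'fine Y',P@Y-.102)
for v in(70,71,72,73):
    row=s[v]>380;i=250
    l=i
    while row[l]:l-=1
    k=i
    while row[k]:k+=1
    A=onz(W,[(l+.5,v),(k-.5,v)],.082)@X;print(v,l,k,'X',r(A),'mid',A.mean())
e=[np.argmax(s[78:110,u]>450)+78 for u in(170,340)];print(e,s[75:100,200].tolist())
print('now TCP X,Y',o['eef_pos'][:2]@X,o['eef_pos'][:2]@Y)
```

```text
5.1 [0.5417 0.0507 0.164 ] yaw 2.43 zax [-1.e-03  6.e-04 -1.e+00] [-0.   0.6 -2.2] 0.08302945772048545 58.866602182388306
180 70.5 fine Y 0.02541400261302111
250 69.5 fine Y 0.026221633579525935
320 68.5 fine Y 0.027026958424711603
70 211 362 X [0.509, 0.6172] mid 0.5630931469995856
71 148 361 X [0.4634, 0.6166] mid 0.5399676753877699
72 148 361 X [0.4633, 0.6166] mid 0.5399674319169009
73 148 361 X [0.4632, 0.6167] mid 0.5399671878660781
[np.int64(81), np.int64(80)] [522, 535, 507, 368, 243, 436, 534, 516, 507, 502, 514, 531, 512, 509, 516, 497, 504, 508, 519, 509, 509, 513, 517, 515, 518]
now TCP X,Y 0.5432930522141025 0.028901576914359777
```

The spacer is centred on the tray to within about 2 mm, so I'll lower it.

Call:
jog_arm(
  rows=[
    {"fingers": 0, "x": 0, "y": -1.5, "z": 0, "ax": 0, "ay": 0, "az": -0.3},
    {"fingers": 0, "x": 0, "y": 0, "z": 20, "ax": 0, "ay": 0, "az": 0},
    {"fingers": 0, "x": 0, "y": 0, "z": 25, "ax": 0, "ay": 0, "az": 0},
    {"fingers": 0, "x": 0, "y": 0, "z": 20, "ax": 0, "ay": 0, "az": 0},
    {"fingers": 0, "x": 0, "y": 0, "z": 12, "ax": 0, "ay": 0, "az": 0},
    {"fingers": 0, "x": 0, "y": 0, "z": 8, "ax": 0, "ay": 0, "az": 0},
    {"fingers": 0, "x": 0, "y": 0, "z": 3, "ax": 0, "ay": 0, "az": 0},
    {"fingers": 0, "x": 0, "y": 0, "z": 0, "ax": 0, "ay": 0, "az": 0},
  ],
)

```text
t: 5.9
eef_pos: [0.5409, 0.0491, 0.0766]
tool_rot: [0.0, 0.691, 0.723, 0.0]
contact_force: [0.6, -0.3, -0.9]
gripper_width: 0.084
grasp_force: 58.9
```

Call:
jog_arm(
  rows=[
    {"fingers": 0, "x": 0, "y": 0, "z": 3, "ax": 0, "ay": 0, "az": 0},
    {"fingers": 0, "x": 0, "y": 0, "z": 3, "ax": 0, "ay": 0, "az": 0},
    {"fingers": 0, "x": 0, "y": 0, "z": 1.5, "ax": 0, "ay": 0, "az": 0},
    {"fingers": 0, "x": 0, "y": 0, "z": 1, "ax": 0, "ay": 0, "az": 0},
    {"fingers": 0, "x": 0, "y": 0, "z": 1, "ax": 0, "ay": 0, "az": 0},
    {"fingers": 0, "x": 0, "y": 0, "z": 0, "ax": 0, "ay": 0, "az": 0},
    {"fingers": 0, "x": 0, "y": 0, "z": 0, "ax": 0, "ay": 0, "az": 0},
    {"fingers": 0, "x": 0, "y": 0, "z": 0, "ax": 0, "ay": 0, "az": 0},
  ],
)

```text
t: 6.7
eef_pos: [0.5408, 0.0488, 0.0669]
tool_rot: [0.0, 0.691, 0.723, 0.0]
contact_force: [-0.2, -0.3, -2.7]
gripper_width: 0.079
grasp_force: 58.9
```

Call:
jog_arm(
  rows=[
    {"fingers": 0, "x": 0, "y": 0, "z": 1, "ax": 0, "ay": 0, "az": 0},
    {"fingers": 0, "x": 0, "y": 0, "z": 0.6, "ax": 0, "ay": 0, "az": 0},
    {"fingers": 0, "x": 0, "y": 0, "z": 0.6, "ax": 0, "ay": 0, "az": 0},
    {"fingers": 0, "x": 0, "y": 0, "z": 0, "ax": 0, "ay": 0, "az": 0},
    {"fingers": 0, "x": 0, "y": 0, "z": 0, "ax": 0, "ay": 0, "az": 0},
    {"fingers": 0, "x": 0, "y": 0, "z": 0, "ax": 0, "ay": 0, "az": 0},
    {"fingers": 0, "x": 0, "y": 0, "z": 0, "ax": 0, "ay": 0, "az": 0},
    {"fingers": 0, "x": 0, "y": 0, "z": 0, "ax": 0, "ay": 0, "az": 0},
  ],
)

```text
t: 7.5
eef_pos: [0.5408, 0.0488, 0.0648]
tool_rot: [0.0, 0.691, 0.723, 0.0]
contact_force: [-1.1, -0.1, 2.4]
gripper_width: 0.081
grasp_force: 59.6
```

Contact made (+2.4 N, at the expected height). I'll open and retreat upward.

Call:
jog_arm(
  rows=[
    {"fingers": 40, "x": 0, "y": 0, "z": 0, "ax": 0, "ay": 0, "az": 0},
    {"fingers": 40, "x": 0, "y": 0, "z": 0, "ax": 0, "ay": 0, "az": 0},
    {"fingers": 40, "x": 0, "y": 0, "z": 0, "ax": 0, "ay": 0, "az": 0},
    {"fingers": 40, "x": 0, "y": 0, "z": 0, "ax": 0, "ay": 0, "az": 0},
    {"fingers": 40, "x": 0, "y": 0, "z": -10, "ax": 0, "ay": 0, "az": 0},
    {"fingers": 40, "x": 0, "y": 0, "z": -30, "ax": 0, "ay": 0, "az": 0},
    {"fingers": 40, "x": 0, "y": 0, "z": -50, "ax": 0, "ay": 0, "az": 0},
    {"fingers": 40, "x": 0, "y": 0, "z": -50, "ax": 0, "ay": 0, "az": 0},
  ],
)

```text
t: 8.3
eef_pos: [0.54, 0.0487, 0.2064]
tool_rot: [-0.0, 0.691, 0.723, -0.0]
contact_force: [0.9, 1.1, 0.1]
gripper_width: 0.47
grasp_force: 0.0
```

Run:
```python
from h import *
W=cam('wrist');st();s=W['pixels'].astype(int).sum(2);cv2.imwrite('pics/w5.png',W['pixels'][...,::-1])
a=np.radians(2.5);X=np.array([np.cos(a),np.sin(a)]);Y=np.array([-X[1],X[0]])
m=white(W,(0,0,512,384),140)
print(rect(W,m,(258,200),.068,3))
print(proj(W,[[.5408,.0488,.068]]))
```

```text
8.35 [0.5449 0.0494 0.2155] yaw 2.57 zax [ 0.0123  0.0024 -0.9999] [1.7 0.4 4.6] 0.46860592378111265 0.0
(((540.5939331054688, 44.56714630126953), (132.14715576171875, 183.51905822753906), 2.6893298625946045), (188, 90, 142, 175))
[[258.65664453 181.33727935]]
```

View pics/w5.png

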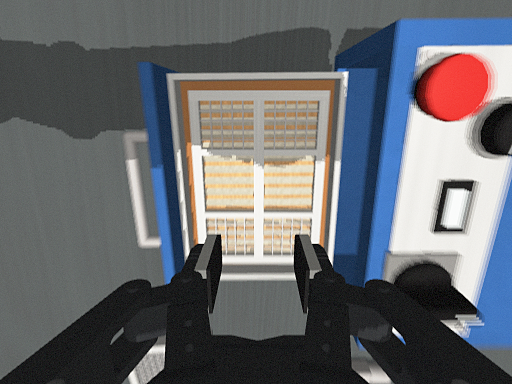

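The spacer lies flat in the tray, centred, with an even wooden margin all round (rim rows 73–279, columns 168–347). Next is the coarse filter.

Call:
jog_arm(
  rows=[
    {"fingers": 45, "x": -43.7, "y": -16, "z": -5, "ax": 0, "ay": 0, "az": 0},
    {"fingers": 45, "x": -43.7, "y": -16, "z": -5, "ax": 0, "ay": 0, "az": 0},
    {"fingers": 45, "x": -43.7, "y": -16, "z": 0, "ax": 0, "ay": 0, "az": 0},
    {"fingers": 45, "x": -43.7, "y": -16, "z": 0, "ax": 0, "ay": 0, "az": 0},
    {"fingers": 45, "x": -43.7, "y": -16, "z": 0, "ax": 0, "ay": 0, "az": 0},
    {"fingers": 45, "x": -43.7, "y": -16, "z": 0, "ax": 0, "ay": 0, "az": 0},
    {"fingers": 45, "x": -43.7, "y": -16, "z": 0, "ax": 0, "ay": 0, "az": 0},
    {"fingers": 45, "x": -43.7, "y": -16, "z": 0, "ax": 0, "ay": 0, "az": 0},
  ],
)

```text
t: 9.15
eef_pos: [0.4279, -0.3079, 0.2155]
tool_rot: [0.001, 0.691, 0.723, 0.0]
contact_force: [1.2, -0.1, 0.5]
gripper_width: 0.522
grasp_force: 0.0
```

Call:
jog_arm(
  rows=[
    {"fingers": 45, "x": 0, "y": 0, "z": 0, "ax": 0, "ay": 0, "az": -6},
    {"fingers": 45, "x": 0, "y": 0, "z": 0, "ax": 0, "ay": 0, "az": 0},
    {"fingers": 45, "x": 0, "y": 0, "z": 0, "ax": 0, "ay": 0, "az": 0},
    {"fingers": 45, "x": 0, "y": 0, "z": 0, "ax": 0, "ay": 0, "az": 0},
    {"fingers": 45, "x": 0, "y": 0, "z": 0, "ax": 0, "ay": 0, "az": 0},
    {"fingers": 45, "x": 0, "y": 0, "z": 0, "ax": 0, "ay": 0, "az": 0},
    {"fingers": 45, "x": 0, "y": 0, "z": 0, "ax": 0, "ay": 0, "az": 0},
    {"fingers": 45, "x": 0, "y": 0, "z": 0, "ax": 0, "ay": 0, "az": 0},
  ],
)

```text
t: 9.95
eef_pos: [0.4288, -0.306, 0.2146]
tool_rot: [-0.0, 0.652, 0.758, 0.0]
contact_force: [-0.5, 0.2, -0.9]
gripper_width: 0.526
grasp_force: 0.0
```

Run:
```python
from h import *
W=cam('wrist');o,M=st();cv2.imwrite('pics/w6.png',W['pixels'][...,::-1])
u=proj(W,[[.4325,-.3055,.02]])[0];print(u)
for t in(130,160):
  m=white(W,(0,0,512,384),t);q=rect(W,m,tuple(map(float,u)),.02,7);print(t,q,rect(W,m,tuple(map(float,u)),.0,7)[0])
c=q[0][0];toward(M,o,(c[0]/1000,c[1]/1000,.024))
```

```text
10.0 [ 0.4287 -0.3061  0.2146] yaw 8.6 zax [ 0.  0. -1.] [ 0.4  0.4 -0.2] 0.5272833514504746 0.0
[260.75773125 168.92325462]
130 (((414.96929931640625, -311.5998229980469), (179.08267211914062, 211.32467651367188), 7.205256462097168), (172, 77, 152, 173)) ((414.86944580078125, -316.5277099609375), (189.71554565429688, 223.871826171875), 7.205267906188965)
160 (((430.5677185058594, -304.5340576171875), (130.67782592773438, 180.8563690185547), 8.734315872192383), (201, 88, 117, 149)) ((431.3940734863281, -309.04241943359375), (138.43667602539062, 191.594482421875), 8.734292984008789)
tool shift mm [  1.3   2.  190.6]
```

Call:
jog_arm(
  rows=[
    {"fingers": 45, "x": 1.3, "y": 2, "z": 30, "ax": 0, "ay": 0, "az": -0.1},
    {"fingers": 45, "x": 0, "y": 0, "z": 40, "ax": 0, "ay": 0, "az": 0},
    {"fingers": 45, "x": 0, "y": 0, "z": 40, "ax": 0, "ay": 0, "az": 0},
    {"fingers": 45, "x": 0, "y": 0, "z": 35, "ax": 0, "ay": 0, "az": 0},
    {"fingers": 45, "x": 0, "y": 0, "z": 25, "ax": 0, "ay": 0, "az": 0},
    {"fingers": 45, "x": 0, "y": 0, "z": 13, "ax": 0, "ay": 0, "az": 0},
    {"fingers": 45, "x": 0, "y": 0, "z": 5, "ax": 0, "ay": 0, "az": 0},
    {"fingers": 45, "x": 0, "y": 0, "z": 0, "ax": 0, "ay": 0, "az": 0},
  ],
  force=80,
)

```text
t: 10.8
eef_pos: [0.4306, -0.3049, 0.0267]
tool_rot: [0.0, 0.652, 0.759, 0.0]
contact_force: [0.4, 0.5, 0.2]
gripper_width: 0.528
grasp_force: 0.0
```

Call:
jog_arm(
  rows=[
    {"fingers": 0, "x": 0, "y": 0, "z": 0, "ax": 0, "ay": 0, "az": 0},
    {"fingers": 0, "x": 0, "y": 0, "z": 0, "ax": 0, "ay": 0, "az": 0},
    {"fingers": 0, "x": 0, "y": 0, "z": 0, "ax": 0, "ay": 0, "az": 0},
    {"fingers": 0, "x": 0, "y": 0, "z": 0, "ax": 0, "ay": 0, "az": 0},
    {"fingers": 0, "x": 0, "y": 0, "z": 0, "ax": 0, "ay": 0, "az": 0},
    {"fingers": 0, "x": 0, "y": 0, "z": 0, "ax": 0, "ay": 0, "az": 0},
    {"fingers": 0, "x": 0, "y": 0, "z": 0, "ax": 0, "ay": 0, "az": 0},
    {"fingers": 0, "x": 0, "y": 0, "z": 0, "ax": 0, "ay": 0, "az": 0},
  ],
)

```text
t: 11.6
eef_pos: [0.4311, -0.3051, 0.0279]
tool_rot: [0.001, 0.652, 0.759, 0.0]
contact_force: [-1.4, 1.1, 6.7]
gripper_width: 0.088
grasp_force: 78.3
```

Call:
jog_arm(
  rows=[
    {"fingers": 0, "x": 0, "y": 0, "z": -5, "ax": 0, "ay": 0, "az": 0},
    {"fingers": 0, "x": 0, "y": 0, "z": -15, "ax": 0, "ay": 0, "az": 0},
    {"fingers": 0, "x": 0, "y": 0, "z": -30, "ax": 0, "ay": 0, "az": 2},
    {"fingers": 0, "x": 0, "y": 0, "z": -40, "ax": 0, "ay": 0, "az": 2.2},
    {"fingers": 0, "x": 0, "y": 0, "z": -40, "ax": 0, "ay": 0, "az": 2},
    {"fingers": 0, "x": 0, "y": 0, "z": -40, "ax": 0, "ay": 0, "az": 0},
    {"fingers": 0, "x": 0, "y": 0, "z": -20, "ax": 0, "ay": 0, "az": 0},
    {"fingers": 0, "x": 0, "y": 0, "z": 0, "ax": 0, "ay": 0, "az": 0},
  ],
)

```text
t: 12.4
eef_pos: [0.4318, -0.3055, 0.2197]
tool_rot: [0.003, 0.692, 0.722, 0.001]
contact_force: [1.3, 0.9, -4.1]
gripper_width: 0.09
grasp_force: 78.6
```

Run:
```python
from h import *
W=cam('wrist');o,M=st();cv2.imwrite('pics/w7.png',W['pixels'][...,::-1]);p=o['eef_pos'];zt=p[2]-.008
for t in(130,160):
  m=white(W,(0,0,512,384),t);m[235:]=0
  r,b=rect(W,m,(258.,140.),zt,7);print(t,r,b,[ (q/1000).round(4).tolist() for q in cv2.boxPoints(r)])
toward(M,o,(.5408,.048,p[2]))
```

```text
12.45 [ 0.4306 -0.3047  0.2174] yaw 2.5 zax [ 2.e-03 -7.e-04 -1.e+00] [-0.3 -0.2 -5.8] 0.08399974790495615 78.57040643692017
130 ((429.5997619628906, -258.4720153808594), (131.89443969726562, 86.82887268066406), 2.4996888637542725) (125, 75, 266, 160) [[0.3617999851703644, -0.21799999475479126], [0.36559998989105225, -0.30469998717308044], [0.4973999857902527, -0.29899999499320984], [0.4936000108718872, -0.21220000088214874]]
160 ((429.5830078125, -258.46630859375), (131.79696655273438, 86.82887268066406), 2.494035482406616) (125, 75, 266, 160) [[0.3619000017642975, -0.21799999475479126], [0.36559998989105225, -0.30469998717308044], [0.49729999899864197, -0.29899999499320984], [0.4934999942779541, -0.21220000088214874]]
tool shift mm [347.5 125.5  -0. ]
```

Call:
jog_arm(
  rows=[
    {"fingers": 0, "x": 30, "y": 10.7, "z": 0, "ax": 0, "ay": 0, "az": 0},
    {"fingers": 0, "x": 46, "y": 16.5, "z": 0, "ax": 0, "ay": 0, "az": 0},
    {"fingers": 0, "x": 46, "y": 16.5, "z": 0, "ax": 0, "ay": 0, "az": 0},
    {"fingers": 0, "x": 46, "y": 16.5, "z": 0, "ax": 0, "ay": 0, "az": 0},
    {"fingers": 0, "x": 46, "y": 16.5, "z": 0, "ax": 0, "ay": 0, "az": 0},
    {"fingers": 0, "x": 46, "y": 16.5, "z": 0, "ax": 0, "ay": 0, "az": 0},
    {"fingers": 0, "x": 46, "y": 16.5, "z": 0, "ax": 0, "ay": 0, "az": 0},
    {"fingers": 0, "x": 41, "y": 15, "z": 0, "ax": 0, "ay": 0, "az": 0},
  ],
)

```text
t: 13.25
eef_pos: [0.5385, 0.0499, 0.214]
tool_rot: [-0.001, 0.691, 0.723, -0.002]
contact_force: [0.8, 0.5, -5.5]
gripper_width: 0.086
grasp_force: 78.6
```

Call:
jog_arm(
  rows=[
    {"fingers": 0, "x": 0, "y": 0, "z": 10, "ax": 0, "ay": 0, "az": 0},
    {"fingers": 0, "x": 0, "y": 0, "z": 15, "ax": 0, "ay": 0, "az": 0},
    {"fingers": 0, "x": 0, "y": 0, "z": 15, "ax": 0, "ay": 0, "az": 0},
    {"fingers": 0, "x": 0, "y": 0, "z": 15, "ax": 0, "ay": 0, "az": 0},
    {"fingers": 0, "x": 0, "y": 0, "z": 10, "ax": 0, "ay": 0, "az": 0},
    {"fingers": 0, "x": 0, "y": 0, "z": 5, "ax": 0, "ay": 0, "az": 0},
    {"fingers": 0, "x": 0, "y": 0, "z": 0, "ax": 0, "ay": 0, "az": 0},
    {"fingers": 0, "x": 0, "y": 0, "z": 0, "ax": 0, "ay": 0, "az": 0},
  ],
)

```text
t: 14.05
eef_pos: [0.5401, 0.0474, 0.1467]
tool_rot: [0.0, 0.692, 0.722, 0.0]
contact_force: [0.6, 0.1, -5.0]
gripper_width: 0.087
grasp_force: 78.6
```

Run:
```python
from h import *
W=cam('wrist');o,M=st();s=W['pixels'].astype(int).sum(2);p=o['eef_pos']
a=np.radians(2.5);X=np.array([np.cos(a),np.sin(a)]);Y=np.array([-X[1],X[0]])
toward(M,o,(.540,.0475,.097))
m=white(W,(0,0,512,384),130)
for u in(200,250,320):print(u,[int(v) for v in np.flatnonzero(np.diff(m[:200,u].astype(int)))])
for v in(60,63,66,69,72,75,78,81,84,90,110):print(v,[int(v) for v in np.flatnonzero(np.diff(m[v].astype(int)))][:14])
cv2.imwrite('pics/w8.png',W['pixels'][...,::-1])
```

```text
14.1 [0.5403 0.0475 0.1471] yaw 2.5 zax [ 9.e-04  2.e-04 -1.e+00] [-0.4  0.5 -3.6] 0.08757730942971466 78.59490394592285
tool shift mm [ 0.  -0.4 50.1]
200 [62, 71, 74, 96, 116, 119, 137, 140, 157, 159, 176, 179, 195, 197]
250 [62, 70, 74, 96, 117, 119, 137, 140, 157, 160, 186]
320 [61, 70, 74, 96, 116, 119, 137, 140, 157, 160, 172]
60 [482, 486]
63 [184, 371, 482, 484]
66 [140, 371, 481, 482]
69 [140, 371]
72 [141, 148, 150, 151, 363, 371]
75 [124, 351, 353, 390]
78 [124, 390]
81 [125, 389]
84 [125, 389]
90 [126, 388]
110 [129, 148, 168, 170, 188, 190, 207, 209, 227, 229, 246, 248, 265, 268]
```

Run:
```python
from h import *
W=cam('wrist');o,M=st();p=o['eef_pos']
a=np.radians(2.5);X=np.array([np.cos(a),np.sin(a)]);Y=np.array([-X[1],X[0]])
rim=onz(W,[(141,66),(371,66)],.082)@X;e=onz(W,[(256,62.5)],.082)[0]@Y
zt=p[2]-.008;c=onz(W,[(124.5,78),(390.5,78)],zt)@X;f=onz(W,[(256,74.5)],zt)[0]@Y
print('rim X',rim,rim.mean(),'tray Y',e-.102);print('coarse X',c,c.mean(),'Y',f-.09,'TCP',p[:2]@X,p[:2]@Y)
```

```text
14.15 [0.5404 0.0475 0.1473] yaw 2.5 zax [ 1.3e-03  3.0e-04 -1.0e+00] [ 0.8  0.8 -5.4] 0.08409794841336982 78.59385967254639
rim X [0.46395808 0.61724723] 0.5406026569814668 tray Y 0.024289739919188966
coarse X [0.47661847 0.60647899] 0.5415487313775866 Y 0.02427878459436214 TCP 0.541966427431366 0.02391802408266096
```

Coarse and tray are aligned to about 1 mm, so I'll lower it.

Call:
jog_arm(
  rows=[
    {"fingers": 0, "x": 0, "y": -0.6, "z": 10, "ax": 0, "ay": 0, "az": 0},
    {"fingers": 0, "x": 0, "y": 0, "z": 12, "ax": 0, "ay": 0, "az": 0},
    {"fingers": 0, "x": 0, "y": 0, "z": 10, "ax": 0, "ay": 0, "az": 0},
    {"fingers": 0, "x": 0, "y": 0, "z": 7, "ax": 0, "ay": 0, "az": 0},
    {"fingers": 0, "x": 0, "y": 0, "z": 5, "ax": 0, "ay": 0, "az": 0},
    {"fingers": 0, "x": 0, "y": 0, "z": 3, "ax": 0, "ay": 0, "az": 0},
    {"fingers": 0, "x": 0, "y": 0, "z": 1, "ax": 0, "ay": 0, "az": 0},
    {"fingers": 0, "x": 0, "y": 0, "z": 0, "ax": 0, "ay": 0, "az": 0},
  ],
)

```text
t: 14.95
eef_pos: [0.5395, 0.0474, 0.0987]
tool_rot: [0.0, 0.692, 0.722, 0.0]
contact_force: [0.5, 0.1, -4.0]
gripper_width: 0.092
grasp_force: 78.6
```

Call:
jog_arm(
  rows=[
    {"fingers": 0, "x": 0, "y": 0, "z": 1, "ax": 0, "ay": 0, "az": 0},
    {"fingers": 0, "x": 0, "y": 0, "z": 1, "ax": 0, "ay": 0, "az": 0},
    {"fingers": 0, "x": 0, "y": 0, "z": 0.6, "ax": 0, "ay": 0, "az": 0},
    {"fingers": 0, "x": 0, "y": 0, "z": 0, "ax": 0, "ay": 0, "az": 0},
    {"fingers": 0, "x": 0, "y": 0, "z": 0, "ax": 0, "ay": 0, "az": 0},
    {"fingers": 0, "x": 0, "y": 0, "z": 0, "ax": 0, "ay": 0, "az": 0},
    {"fingers": 0, "x": 0, "y": 0, "z": 0, "ax": 0, "ay": 0, "az": 0},
    {"fingers": 0, "x": 0, "y": 0, "z": 0, "ax": 0, "ay": 0, "az": 0},
  ],
)

```text
t: 15.75
eef_pos: [0.5393, 0.0474, 0.096]
tool_rot: [0.0, 0.692, 0.722, 0.0]
contact_force: [-0.5, 0.7, -4.4]
gripper_width: 0.088
grasp_force: 78.6
```

Call:
jog_arm(
  rows=[
    {"fingers": 0, "x": 0, "y": 0, "z": 0.5, "ax": 0, "ay": 0, "az": 0},
    {"fingers": 0, "x": 0, "y": 0, "z": 0.5, "ax": 0, "ay": 0, "az": 0},
    {"fingers": 0, "x": 0, "y": 0, "z": 0, "ax": 0, "ay": 0, "az": 0},
    {"fingers": 0, "x": 0, "y": 0, "z": 0, "ax": 0, "ay": 0, "az": 0},
    {"fingers": 0, "x": 0, "y": 0, "z": 0, "ax": 0, "ay": 0, "az": 0},
    {"fingers": 0, "x": 0, "y": 0, "z": 0, "ax": 0, "ay": 0, "az": 0},
    {"fingers": 0, "x": 0, "y": 0, "z": 0, "ax": 0, "ay": 0, "az": 0},
    {"fingers": 0, "x": 0, "y": 0, "z": 0, "ax": 0, "ay": 0, "az": 0},
  ],
)

```text
t: 16.55
eef_pos: [0.5403, 0.0475, 0.0959]
tool_rot: [0.001, 0.692, 0.722, 0.001]
contact_force: [-0.8, -0.5, 6.0]
gripper_width: 0.089
grasp_force: 79.8
```

Call:
jog_arm(
  rows=[
    {"fingers": 45, "x": 0, "y": 0, "z": -0.5, "ax": 0, "ay": 0, "az": 0},
    {"fingers": 45, "x": 0, "y": 0, "z": 0, "ax": 0, "ay": 0, "az": 0},
    {"fingers": 45, "x": 0, "y": 0, "z": 0, "ax": 0, "ay": 0, "az": 0},
    {"fingers": 45, "x": 0, "y": 0, "z": 0, "ax": 0, "ay": 0, "az": 0},
    {"fingers": 45, "x": 0, "y": 0, "z": -10, "ax": 0, "ay": 0, "az": 0},
    {"fingers": 45, "x": 0, "y": 0, "z": -30, "ax": 0, "ay": 0, "az": 0},
    {"fingers": 45, "x": 0, "y": 0, "z": -45, "ax": 0, "ay": 0, "az": 0},
    {"fingers": 45, "x": 0, "y": 0, "z": -40, "ax": 0, "ay": 0, "az": 0},
  ],
)

```text
t: 17.35
eef_pos: [0.5392, 0.0474, 0.2228]
tool_rot: [0.0, 0.692, 0.722, 0.0]
contact_force: [1.5, 0.7, 0.8]
gripper_width: 0.529
grasp_force: 0.0
```

Call:
jog_arm(
  rows=[
    {"fingers": 0, "x": 0, "y": 0, "z": -5, "ax": 0, "ay": 0, "az": 0},
    {"fingers": 0, "x": 0, "y": 0, "z": 0, "ax": 0, "ay": 0, "az": 0},
    {"fingers": 0, "x": 0, "y": 0, "z": 0, "ax": 0, "ay": 0, "az": 0},
    {"fingers": 0, "x": 0, "y": 0, "z": 0, "ax": 0, "ay": 0, "az": 0},
    {"fingers": 0, "x": 0, "y": 0, "z": 0, "ax": 0, "ay": 0, "az": 0},
    {"fingers": 0, "x": 0, "y": 0, "z": 0, "ax": 0, "ay": 0, "az": 0},
    {"fingers": 0, "x": 0, "y": 0, "z": 0, "ax": 0, "ay": 0, "az": 0},
    {"fingers": 0, "x": 0, "y": 0, "z": 0, "ax": 0, "ay": 0, "az": 0},
  ],
)

```text
t: 18.15
eef_pos: [0.5393, 0.0474, 0.2253]
tool_rot: [-0.0, 0.692, 0.722, -0.0]
contact_force: [-0.6, -0.7, 0.5]
gripper_width: 0.003
grasp_force: 0.0
```

Run:
```python
from h import *
W=cam('wrist');o,M=st();cv2.imwrite('pics/w9.png',W['pixels'][...,::-1])
a=np.radians(2.5);X=np.array([np.cos(a),np.sin(a)]);Y=np.array([-X[1],X[0]])
m=white(W,(0,0,512,384),130);f=lambda r:[int(v) for v in np.flatnonzero(np.diff(r.astype(int)))]
for u in(215,230,300):print(u,f(m[:,u]))
for v in(100,140,180,200):print(v,f(m[v]))
print('proj spacer ctr top .088',proj(W,[[*(.5408*X+.0245*Y+dx*X+dy*Y),.088] for dx in(-.065,.065) for dy in(-.09,.09)]).round(0).tolist())
print('rim',proj(W,[[*(.5406*X+.0245*Y+dx*X+dy*Y),.082] for dx in(-.077,.077) for dy in(-.102,.102)]).round(0).tolist())
```

```text
18.2 [0.5393 0.0474 0.2254] yaw 2.5 zax [-2.e-04 -0.e+00 -1.e+00] [0.3 1.3 0.2] -0.0004557573503386204 0.0
215 [73, 79, 86, 98, 109, 110, 120, 121, 132, 133, 143, 144, 153, 169, 170, 171, 172, 221, 222, 230, 231, 249, 250, 259, 261, 266]
230 [73, 79, 86, 98, 109, 110, 120, 122, 132, 133, 143, 144, 154, 162, 164, 183, 184, 192, 194, 212, 213, 230, 231, 239, 240, 249, 251, 252]
300 [72, 78, 86, 98, 108, 110, 120, 122, 132, 134, 143, 144, 154, 155, 160, 183, 184, 193, 194, 200, 204, 206, 211, 248, 250, 260, 261, 266]
100 [177, 183, 188, 199, 209, 211, 220, 221, 230, 232, 241, 243, 252, 253, 263, 264, 273, 275, 284, 285, 295, 296, 305, 307, 317, 328, 334, 339, 396, 398, 460, 464, 468, 479, 490, 499]
140 [136, 145, 181, 186, 191, 201, 211, 212, 222, 223, 231, 233, 242, 243, 252, 253, 262, 264, 272, 274, 283, 284, 293, 294, 303, 305, 315, 325, 331, 336, 391, 450, 452, 458, 488, 492]
180 [141, 151, 185, 189, 193, 234, 235, 244, 245, 263, 264, 271, 272, 281, 282, 290, 291, 300, 301, 311, 312, 322, 328, 333, 386, 422, 432, 448, 455, 481]
200 [144, 153, 186, 191, 195, 205, 206, 232, 233, 244, 245, 263, 264, 273, 274, 290, 291, 310, 311, 321, 327, 332, 383, 418, 428, 444, 451, 476]
proj spacer ctr top .088 [[199.0, 259.0], [187.0, 86.0], [316.0, 260.0], [329.0, 87.0]]
rim [[190.0, 266.0], [174.0, 73.0], [325.0, 266.0], [341.0, 73.0]]
```

The coarse is seated and level, with edges within 1 px of prediction. Now I'll bring shut fingers down in front of the plate, above the bar.

Call:
jog_arm(
  rows=[
    {"fingers": 0, "x": 3, "y": -30, "z": 0, "ax": 0, "ay": 0, "az": 0},
    {"fingers": 0, "x": 4, "y": -40, "z": 0, "ax": 0, "ay": 0, "az": 0},
    {"fingers": 0, "x": 4, "y": -38, "z": 0, "ax": 0, "ay": 0, "az": 0},
    {"fingers": 0, "x": 0, "y": 0, "z": 30, "ax": 0, "ay": 0, "az": 0},
    {"fingers": 0, "x": 0, "y": 0, "z": 40, "ax": 0, "ay": 0, "az": 0},
    {"fingers": 0, "x": 0, "y": 0, "z": 30, "ax": 0, "ay": 0, "az": 0},
    {"fingers": 0, "x": 0, "y": 0, "z": 12, "ax": 0, "ay": 0, "az": 0},
    {"fingers": 0, "x": 0, "y": 0, "z": 6, "ax": 0, "ay": 0, "az": 0},
  ],
)

```text
t: 19.0
eef_pos: [0.4301, 0.0536, 0.1063]
tool_rot: [-0.001, 0.691, 0.722, -0.001]
contact_force: [0.5, -0.1, 0.0]
gripper_width: -0.0
grasp_force: 0.0
```

Run:
```python
from h import *
o,M=st();X=np.array([.999,.0436]);Y=np.array([-.0436,.999]);print(o['eef_pos'][:2]@X,o['eef_pos'][:2]@Y)
```

```text
19.0 [0.4301 0.0536 0.1063] yaw 2.5 zax [-2.1e-03 -5.0e-04 -1.0e+00] [ 0.5 -0.1  0. ] -0.00014231855385944323 0.0
0.4320531006112587 0.03474422575672873
```

Call:
jog_arm(
  rows=[
    {"fingers": 0, "x": 0, "y": 4, "z": 0, "ax": 0, "ay": 0, "az": 0},
    {"fingers": 0, "x": 0, "y": 4, "z": 0, "ax": 0, "ay": 0, "az": 0},
    {"fingers": 0, "x": 0, "y": 4, "z": 0, "ax": 0, "ay": 0, "az": 0},
    {"fingers": 0, "x": 0, "y": 6, "z": 0, "ax": 0, "ay": 0, "az": 0},
    {"fingers": 0, "x": 0, "y": 8, "z": 0, "ax": 0, "ay": 0, "az": 0},
    {"fingers": 0, "x": 0, "y": 10, "z": 0, "ax": 0, "ay": 0, "az": 0},
    {"fingers": 0, "x": 0, "y": 10, "z": 0, "ax": 0, "ay": 0, "az": 0},
    {"fingers": 0, "x": 0, "y": 10, "z": 0, "ax": 0, "ay": 0, "az": 0},
  ],
)

```text
t: 19.8
eef_pos: [0.4881, 0.0563, 0.1076]
tool_rot: [0.0, 0.692, 0.722, 0.0]
contact_force: [-3.3, 1.3, 3.3]
gripper_width: -0.002
grasp_force: 1.5
```

Call:
jog_arm(
  rows=[
    {"fingers": 0, "x": 0, "y": 10, "z": 0, "ax": 0, "ay": 0, "az": 0},
    {"fingers": 0, "x": 0, "y": 10, "z": 0, "ax": 0, "ay": 0, "az": 0},
    {"fingers": 0, "x": 0, "y": 10, "z": 0, "ax": 0, "ay": 0, "az": 0},
    {"fingers": 0, "x": 0, "y": 10, "z": 0, "ax": 0, "ay": 0, "az": 0},
    {"fingers": 0, "x": 0, "y": 10, "z": 0, "ax": 0, "ay": 0, "az": 0},
    {"fingers": 0, "x": 0, "y": 10, "z": 0, "ax": 0, "ay": 0, "az": 0},
    {"fingers": 0, "x": 0, "y": 10, "z": 0, "ax": 0, "ay": 0, "az": 0},
    {"fingers": 0, "x": 0, "y": 8, "z": 0, "ax": 0, "ay": 0, "az": 0},
  ],
)

```text
t: 20.6
eef_pos: [0.5658, 0.0595, 0.1074]
tool_rot: [0.0, 0.692, 0.722, 0.0]
contact_force: [-2.2, -0.0, 0.2]
gripper_width: -0.0
grasp_force: 0.9
```

Run:
```python
from h import *
o,M=st();X=np.array([.999,.0436]);Y=np.array([-.0436,.999]);print(o['eef_pos'][:2]@X,o['eef_pos'][:2]@Y)
W=cam('wrist');cv2.imwrite('pics/w10.png',W['pixels'][...,::-1])
```

```text
20.6 [0.5658 0.0595 0.1074] yaw 2.5 zax [ 3.e-04 -0.e+00 -1.e+00] [-2.2 -0.   0.2] -0.0004435154637231783 0.8818965349928476
0.5678261003651061 0.034810786668100696
```

Call:
jog_arm(
  rows=[
    {"fingers": 0, "x": 0, "y": 8, "z": 0, "ax": 0, "ay": 0, "az": 0},
    {"fingers": 0, "x": 0, "y": 7, "z": 0, "ax": 0, "ay": 0, "az": 0},
    {"fingers": 0, "x": 0, "y": 5, "z": 0, "ax": 0, "ay": 0, "az": 0},
    {"fingers": 0, "x": 0, "y": 4, "z": 0, "ax": 0, "ay": 0, "az": 0},
    {"fingers": 0, "x": 0, "y": 3, "z": 0, "ax": 0, "ay": 0, "az": 0},
    {"fingers": 0, "x": 0, "y": 3, "z": 0, "ax": 0, "ay": 0, "az": 0},
    {"fingers": 0, "x": 0, "y": 2, "z": 0, "ax": 0, "ay": 0, "az": 0},
    {"fingers": 0, "x": 0, "y": 2, "z": 0, "ax": 0, "ay": 0, "az": 0},
  ],
)

```text
t: 21.45
eef_pos: [0.5988, 0.0609, 0.1075]
tool_rot: [-0.0, 0.692, 0.722, -0.0]
contact_force: [-1.8, -0.7, 0.3]
gripper_width: 0.003
grasp_force: 0.8
```

Call:
jog_arm(
  rows=[
    {"fingers": 0, "x": 0, "y": 1.5, "z": 0, "ax": 0, "ay": 0, "az": 0},
    {"fingers": 0, "x": 0, "y": 1, "z": 0, "ax": 0, "ay": 0, "az": 0},
    {"fingers": 0, "x": 0, "y": 1, "z": 0, "ax": 0, "ay": 0, "az": 0},
    {"fingers": 0, "x": 0, "y": 0.5, "z": 0, "ax": 0, "ay": 0, "az": 0},
    {"fingers": 0, "x": 0, "y": 0, "z": 0, "ax": 0, "ay": 0, "az": 0},
    {"fingers": 0, "x": 0, "y": 0, "z": 0, "ax": 0, "ay": 0, "az": 0},
    {"fingers": 0, "x": 0, "y": 0, "z": 0, "ax": 0, "ay": 0, "az": 0},
    {"fingers": 0, "x": 0, "y": 0, "z": 0, "ax": 0, "ay": 0, "az": 0},
  ],
)

```text
t: 22.25
eef_pos: [0.6016, 0.0611, 0.1074]
tool_rot: [-0.001, 0.692, 0.722, -0.001]
contact_force: [-4.7, -0.4, 2.6]
gripper_width: 0.002
grasp_force: 2.9
```

Call:
jog_arm(
  rows=[
    {"fingers": 0, "x": 0, "y": 1, "z": 0, "ax": 0, "ay": 0, "az": 0},
    {"fingers": 0, "x": 0, "y": 0, "z": 0, "ax": 0, "ay": 0, "az": 0},
    {"fingers": 0, "x": 0, "y": 1, "z": 0, "ax": 0, "ay": 0, "az": 0},
    {"fingers": 0, "x": 0, "y": 0, "z": 0, "ax": 0, "ay": 0, "az": 0},
    {"fingers": 0, "x": 0, "y": 0.5, "z": 0, "ax": 0, "ay": 0, "az": 0},
    {"fingers": 0, "x": 0, "y": 0, "z": 0, "ax": 0, "ay": 0, "az": 0},
    {"fingers": 0, "x": 0, "y": 0, "z": 0, "ax": 0, "ay": 0, "az": 0},
    {"fingers": 0, "x": 0, "y": 0, "z": 0, "ax": 0, "ay": 0, "az": 0},
  ],
)

```text
t: 23.05
eef_pos: [0.6017, 0.0611, 0.1073]
tool_rot: [-0.002, 0.691, 0.722, -0.003]
contact_force: [-14.0, -0.9, 9.3]
gripper_width: -0.002
grasp_force: 7.4
```

Run:
```python
from h import *
o,M=st();X=np.array([.999,.0436]);print(o['eef_pos'][:2]@X)
```

```text
23.05 [0.6017 0.0611 0.1073] yaw 2.51 zax [-7.1e-03 -9.0e-04 -1.0e+00] [-14.   -0.9   9.3] -0.00221796095389722 7.440171202761121
0.6037270572893125
```

Stalled at 14 N at the expected home position. I'll back off, rise and check.

Call:
jog_arm(
  rows=[
    {"fingers": 0, "x": 0, "y": -6, "z": 0, "ax": 0, "ay": 0, "az": 0},
    {"fingers": 0, "x": 0, "y": -10, "z": 0, "ax": 0, "ay": 0, "az": 0},
    {"fingers": 0, "x": 0, "y": 0, "z": -30, "ax": 0, "ay": 0, "az": 0},
    {"fingers": 30, "x": 0, "y": 0, "z": -50, "ax": 0, "ay": 0, "az": 0},
    {"fingers": 30, "x": 0, "y": 0, "z": -50, "ax": 0, "ay": 0, "az": 0},
    {"fingers": 30, "x": -10, "y": 20, "z": 0, "ax": 0, "ay": 0, "az": 0},
    {"fingers": 30, "x": -20, "y": 30, "z": 0, "ax": 0, "ay": 0, "az": 0},
    {"fingers": 30, "x": -30, "y": 32, "z": 0, "ax": 0, "ay": 0, "az": 0},
  ],
)

```text
t: 23.85
eef_pos: [0.6749, 0.0064, 0.2388]
tool_rot: [0.0, 0.69, 0.724, 0.002]
contact_force: [1.1, -0.5, 0.3]
gripper_width: 0.353
grasp_force: 0.0
```

Call:
jog_arm(
  rows=[
    {"fingers": 30, "x": 0, "y": 0, "z": 0, "ax": 0, "ay": 0, "az": -8},
    {"fingers": 30, "x": 0, "y": 0, "z": 0, "ax": 0, "ay": 0, "az": -8},
    {"fingers": 30, "x": 0, "y": 0, "z": 0, "ax": 0, "ay": 0, "az": -8},
    {"fingers": 30, "x": 0, "y": 0, "z": 0, "ax": 0, "ay": 0, "az": -8},
    {"fingers": 30, "x": 0, "y": 0, "z": 0, "ax": 0, "ay": 0, "az": -8},
    {"fingers": 30, "x": 0, "y": 0, "z": 0, "ax": 0, "ay": 0, "az": -8},
    {"fingers": 30, "x": 0, "y": 0, "z": 0, "ax": 0, "ay": 0, "az": -8},
    {"fingers": 30, "x": 0, "y": 0, "z": 0, "ax": 0, "ay": 0, "az": -8},
  ],
)

```text
t: 24.65
eef_pos: [0.674, 0.0043, 0.2377]
tool_rot: [0.001, 0.201, 0.98, 0.0]
contact_force: [-0.3, -0.3, 0.2]
gripper_width: 0.35
grasp_force: 0.0
```

Call:
jog_arm(
  rows=[
    {"fingers": 30, "x": 0, "y": 0, "z": 0, "ax": 0, "ay": 0, "az": -8},
    {"fingers": 30, "x": 0, "y": 0, "z": 0, "ax": 0, "ay": 0, "az": -8},
    {"fingers": 30, "x": 0, "y": 0, "z": 0, "ax": 0, "ay": 0, "az": -8},
    {"fingers": 30, "x": 0, "y": 0, "z": 0, "ax": 0, "ay": 0, "az": -2},
    {"fingers": 30, "x": 0, "y": 0, "z": 0, "ax": 0, "ay": 0, "az": 0},
    {"fingers": 30, "x": 0, "y": 0, "z": 0, "ax": 0, "ay": 0, "az": 0},
    {"fingers": 30, "x": 0, "y": 0, "z": 0, "ax": 0, "ay": 0, "az": 0},
    {"fingers": 30, "x": 0, "y": 0, "z": 0, "ax": 0, "ay": 0, "az": 0},
  ],
)

```text
t: 25.45
eef_pos: [0.6738, 0.0043, 0.2376]
tool_rot: [0.0, -0.022, 1.0, -0.0]
contact_force: [0.6, 1.0, -0.4]
gripper_width: 0.351
grasp_force: 0.0
```

Run:
```python
from h import *
o,M=st();print(o['q'].round(2));W=cam('wrist');cv2.imwrite('pics/w11.png',W['pixels'][...,::-1])
p=W['pixels'].astype(int);s=p.sum(2)
# dark = switch/boss; red button; bluish deck front edge
u=proj(W,[[.6698,-.0055,.19],[.6698,-.0055,.154],[.6935,.115,.166],[.649,.137,.165]]);print(u.round(0).tolist())
m=(s<110).astype(np.uint8);m[300:]=0
k,l,t,ce=cv2.connectedComponentsWithStats(m)
for i in range(1,k):
    if t[i,4]>150:print(t[i],ce[i].round(0))
# housing front edge: deck-blue vs drawer plate along several columns
h=cv2.cvtColor(W['pixels'],cv2.COLOR_RGB2HSV)
for c in(300,350,400):
    print(c,[(r,h[r,c].tolist()) for r in range(150,330,8)])
```

```text
25.45 [0.6738 0.0043 0.2376] yaw 92.47 zax [ 3.e-04 -1.e-04 -1.e+00] [ 0.6  1.  -0.4] 0.35124953255238417 0.0
[ 0.13  0.49 -0.32  1.53  0.16  1.14  1.38]
[[243.0, 210.0], [245.0, 194.0], [390.0, 232.0], [429.0, 181.0]]
[403 159  25  33 173] [410. 172.]
[223 166  50  69 603] [246. 199.]
[299 194  49  27 336] [325. 208.]
[ 367  212   45   41 1032] [389. 231.]
[219 234  12  66 439] [226. 264.]
[285 234  12  66 436] [289. 264.]
[ 115  258  105   42 1557] [180. 286.]
[ 296  258  105   42 1705] [336. 286.]
300 [(150, [108, 162, 170]), (158, [107, 162, 168]), (166, [30, 7, 223]), (174, [33, 11, 218]), (182, [15, 5, 226]), (190, [30, 9, 220]), (198, [45, 43, 12]), (206, [0, 35, 22]), (214, [150, 18, 28]), (222, [30, 11, 211]), (230, [18, 12, 214]), (238, [34, 10, 208]), (246, [39, 14, 124]), (254, [48, 11, 116]), (262, [35, 13, 115]), (270, [30, 11, 208]), (278, [113, 64, 32]), (286, [80, 21, 37]), (294, [145, 45, 34]), (302, [79, 55, 37]), (310, [150, 17, 30]), (318, [165, 13, 39]), (326, [105, 40, 38])]
350 [(150, [108, 156, 165]), (158, [108, 166, 166]), (166, [34, 9, 216]), (174, [15, 10
[... 246 characters left out ...]
 152]), (270, [107, 162, 203]), (278, [106, 155, 229]), (286, [20, 106, 29]), (294, [90, 29, 26]), (302, [98, 28, 36]), (310, [120, 32, 48]), (318, [98, 19, 55]), (326, [105, 9, 54])]
400 [(150, [108, 160, 223]), (158, [108, 171, 160]), (166, [19, 13, 213]), (174, [21, 9, 204]), (182, [26, 9, 220]), (190, [20, 11, 208]), (198, [19, 10, 209]), (206, [23, 10, 204]), (214, [30, 7, 140]), (222, [78, 30, 42]), (230, [90, 26, 30]), (238, [53, 24, 43]), (246, [0, 0, 43]), (254, [107, 166, 154]), (262, [106, 164, 241]), (270, [107, 157, 229]), (278, [106, 159, 228]), (286, [106, 160, 229]), (294, [107, 159, 228]), (302, [150, 19, 27]), (310, [120, 8, 34]), (318, [108, 31, 41]), (326, [150, 20, 38])]
```

Run:
```python
from h import *
o,M=st();W=cam('wrist');p=W['pixels'].astype(int);s=p.sum(2);f=lambda r:[int(v) for v in np.flatnonzero(np.diff(r.astype(int)))]
for v in range(164,240,8):print(v,f(s[v,200:300]<140))
r=lambda x:np.round(x,4).tolist()
for c in(430,460,490):
    col=p[:,c-1:c+2,2].mean(1);d=np.abs(np.diff(col));print(c,[(int(i),int(col[i-2]),int(col[i+3])) for i in np.flatnonzero(d>18) if i>150 and i<379])
a=np.radians(2.5);X=np.array([np.cos(a),np.sin(a)]);Y=np.array([-X[1],X[0]])
for n,x,z in(('edge',.629,.15),('plate back top',.629,.119),('plate front top',.619,.119),('pf bottom',.619,.019),('bar',.595,.095)):
    print(n,proj(W,[[*(x*X+y*Y),z] for y in(.06,.1,.13)]).round(0).tolist())
```

```text
25.5 [0.6738 0.0044 0.2376] yaw 92.48 zax [ 2.e-04 -0.e+00 -1.e+00] [-0.  -1.5  0.3] 0.3515915117017308 0.0
164 []
172 [27, 29, 37, 53, 54, 57, 60, 62]
180 [21, 22, 35, 37, 48, 57, 68, 70]
188 [17, 18, 35, 37, 48, 52, 54, 57]
196 [17, 18, 35, 38, 47, 52, 53, 54, 55, 57, 58, 61, 62, 66, 69, 73]
204 [19, 38, 47, 56, 58, 71]
212 [25, 46, 47, 52, 53, 60, 61, 65]
220 [37, 42, 45, 52, 98]
228 [37, 42, 46, 51]
236 [25, 29, 85, 89]
430 [(155, 231, 159), (156, 230, 114), (158, 204, 29), (159, 151, 31), (164, 31, 73), (205, 69, 253), (206, 69, 253), (207, 63, 250), (235, 252, 211), (237, 248, 254), (238, 198, 252), (309, 229, 97), (310, 228, 97), (311, 234, 100), (318, 102, 30), (319, 104, 30)]
460 [(171, 233, 138), (172, 237, 131), (173, 230, 126), (178, 126, 83), (183, 83, 150), (185, 86, 184), (186, 113, 209), (188, 150, 239), (189, 173, 235), (220, 139, 117), (293, 85, 131), (340, 132, 31), (341, 135, 34)]
490 [(292, 85, 129), (293, 89, 130), (362, 127, 28), (363, 129, 32)]
edge [[363.0, 145.0], [413.0, 145.0], [450.0, 145.0]]
plate back top [[351.0, 140.0], [395.0, 140.0], [428.0, 140.0]]
plate front top [[352.0, 129.0], [397.0, 129.0], [430.0, 129.0]]
pf bottom [[326.0, 121.0], [359.0, 121.0], [384.0, 121.0]]
bar [[347.0, 100.0], [389.0, 101.0], [421.0, 101.0]]
```

Run:
```python
from h import *
o,M=st();W=cam('wrist');p=W['pixels'].astype(int)
for c in(340,370,400):
    col=p[:,c-1:c+2].mean(1);d=np.abs(np.diff(col.sum(1)));print(c,[(int(i),col[max(i-3,0)].astype(int).tolist(),col[i+3].astype(int).tolist()) for i in np.flatnonzero(d>45) if 60<i<170])
e=onz(W,[(244.5,169),(244.5,235.5),(244.5,225)],.19);print(e.round(4).tolist());c=e[:2].mean(0);toward(M,o,(c[0],e[2,1],.168))
```

```text
25.55 [0.6738 0.0043 0.2375] yaw 92.49 zax [ 2.e-04 -0.e+00 -1.e+00] [-0.4  1.1 -0.4] 0.3569697245928992 0.0
340 [(91, [81, 86, 85], [174, 169, 166]), (92, [80, 85, 84], [183, 178, 175]), (99, [188, 184, 180], [144, 139, 136]), (101, [193, 188, 184], [77, 82, 79]), (102, [189, 185, 180], [83, 85, 86]), (103, [173, 169, 164], [85, 88, 88]), (125, [39, 64, 98], [57, 101, 158]), (126, [37, 62, 97], [53, 95, 152]), (137, [56, 98, 155], [32, 60, 97]), (138, [51, 93, 154], [36, 67, 104]), (141, [96, 97, 109], [60, 106, 169]), (142, [32, 62, 101], [62, 107, 168]), (159, [60, 104, 166], [225, 220, 212]), (160, [59, 104, 165], [218, 216, 210]), (161, [56, 102, 164], [216, 213, 208])]
370 [(117, [130, 136, 134], [30, 59, 95]), (118, [127, 132, 130], [39, 62, 97]), (125, [36, 62, 98], [54, 96, 153]), (135, [54, 96, 151], [46, 61, 87]), (137, [53, 93, 152], [37, 64, 97]), (141, [46, 61, 87], [59, 105, 167]), (159, [59, 102, 163], [216, 213, 206]), (160, [57, 102, 162], [208, 208, 201])]
400 [(119, [127, 133, 130], [33, 62, 98]), (120, [125, 132, 128], [37, 63, 100]), (124, [39, 67, 102], [85, 150, 231]), (125, [33, 62, 98], [84, 148, 229]), (135, [83, 147, 225], [17, 52, 92]), (136, [81, 144, 225], [31, 59, 95]), (137, [83, 147, 229], [30, 52, 83]), (140, [161, 154, 149], [93, 162, 243]), (141, [17, 52, 92], [93, 162, 242]), (145, [93, 165, 249], [76, 131, 204]), (147, [93, 162, 242], [69, 123, 196]), (149, [64, 114, 178], [55, 97, 153]), (150, [67, 114, 181], [57, 99, 155]), (155, [55, 97, 153], [51, 96, 155]), (157, [58, 100, 156], [168, 167, 168]), (159, [65, 111, 176], [205, 204, 197]), (160, [60, 112, 176], [205, 204, 200])]
[[0.6401, -0.0055], [0.6899, -0.004], [0.6816, -0.0042]]
tool shift mm [ 9.2 -8.2 69.5]
```

The plate top spans rows 125–136 and the housing edge is at row 141. Their spacing matches a flush, home drawer. Now I'll go down over the switch.

Call:
jog_arm(
  rows=[
    {"fingers": 30, "x": 7.7, "y": -9, "z": 0, "ax": 0, "ay": 0, "az": 0},
    {"fingers": 30, "x": 0, "y": 0, "z": 15, "ax": 0, "ay": 0, "az": 0},
    {"fingers": 30, "x": 0, "y": 0, "z": 20, "ax": 0, "ay": 0, "az": 0},
    {"fingers": 30, "x": 0, "y": 0, "z": 15, "ax": 0, "ay": 0, "az": 0},
    {"fingers": 30, "x": 0, "y": 0, "z": 10, "ax": 0, "ay": 0, "az": 0},
    {"fingers": 30, "x": 0, "y": 0, "z": 6, "ax": 0, "ay": 0, "az": 0},
    {"fingers": 30, "x": 0, "y": 0, "z": 2, "ax": 0, "ay": 0, "az": 0},
    {"fingers": 30, "x": 0, "y": 0, "z": 0, "ax": 0, "ay": 0, "az": 0},
  ],
  force=40,
)

```text
t: 26.4
eef_pos: [0.6667, -0.005, 0.1696]
tool_rot: [0.0, -0.022, 1.0, 0.0]
contact_force: [-0.1, 0.4, -0.0]
gripper_width: 0.356
grasp_force: 0.0
```

Call:
jog_arm(
  rows=[
    {"fingers": 0, "x": 0, "y": 0, "z": 0, "ax": 0, "ay": 0, "az": 0},
    {"fingers": 0, "x": 0, "y": 0, "z": 0, "ax": 0, "ay": 0, "az": 0},
    {"fingers": 0, "x": 0, "y": 0, "z": 0, "ax": 0, "ay": 0, "az": 0},
    {"fingers": 0, "x": 0, "y": 0, "z": 0, "ax": 0, "ay": 0, "az": 0},
    {"fingers": 0, "x": 0, "y": 0, "z": 0, "ax": 0, "ay": 0, "az": 0},
    {"fingers": 0, "x": 0, "y": 0, "z": 0, "ax": 0, "ay": 0, "az": 0},
    {"fingers": 0, "x": 0, "y": 0, "z": 0, "ax": 0, "ay": 0, "az": 0},
    {"fingers": 0, "x": 0, "y": 0, "z": 0, "ax": 0, "ay": 0, "az": 0},
  ],
)

```text
t: 27.2
eef_pos: [0.667, -0.0056, 0.1704]
tool_rot: [0.001, -0.022, 1.0, -0.0]
contact_force: [-1.6, -1.9, 5.6]
gripper_width: 0.116
grasp_force: 43.1
```

Run:
```python
from h import *
o,M=st();print(o['torque'])
```

```text
27.2 [ 0.667  -0.0056  0.1704] yaw 92.47 zax [ 1.4e-03 -5.0e-04 -1.0e+00] [-1.6 -1.9  5.6] 0.11574546017523284 43.07347297668457
[-0.51006075  0.25377957  0.07251728]
```

Call:
jog_arm(
  rows=[
    {"fingers": 0, "x": 0, "y": 0, "z": 0, "ax": 0, "ay": 0, "az": 7.5},
    {"fingers": 0, "x": 0, "y": 0, "z": 0, "ax": 0, "ay": 0, "az": 8},
    {"fingers": 0, "x": 0, "y": 0, "z": 0, "ax": 0, "ay": 0, "az": 8},
    {"fingers": 0, "x": 0, "y": 0, "z": 0, "ax": 0, "ay": 0, "az": 8},
    {"fingers": 0, "x": 0, "y": 0, "z": 0, "ax": 0, "ay": 0, "az": 8},
    {"fingers": 0, "x": 0, "y": 0, "z": 0, "ax": 0, "ay": 0, "az": 8},
    {"fingers": 0, "x": 0, "y": 0, "z": 0, "ax": 0, "ay": 0, "az": 8},
    {"fingers": 0, "x": 0, "y": 0, "z": 0, "ax": 0, "ay": 0, "az": 5.5},
  ],
)

```text
t: 28.0
eef_pos: [0.6678, -0.0043, 0.1705]
tool_rot: [0.001, 0.49, 0.872, 0.001]
contact_force: [0.9, -0.4, 5.0]
gripper_width: 0.118
grasp_force: 45.0
```

Run:
```python
from h import *
o,M=st();print(o['torque'])
```

```text
28.0 [ 0.6678 -0.0043  0.1705] yaw 31.27 zax [ 3.2e-03  6.0e-04 -1.0e+00] [ 0.9 -0.4  5. ] 0.11823772128464513 44.97836530208588
[-0.13121538 -0.34403634  0.64488485]
```

Call:
jog_arm(
  rows=[
    {"fingers": 0, "x": 0, "y": 0, "z": 0, "ax": 0, "ay": 0, "az": 0},
    {"fingers": 0, "x": 0, "y": 0, "z": 0, "ax": 0, "ay": 0, "az": 0},
    {"fingers": 0, "x": 0, "y": 0, "z": 0, "ax": 0, "ay": 0, "az": 0},
    {"fingers": 0, "x": 0, "y": 0, "z": 0, "ax": 0, "ay": 0, "az": 0},
    {"fingers": 0, "x": 0, "y": 0, "z": 0, "ax": 0, "ay": 0, "az": 0},
    {"fingers": 0, "x": 0, "y": 0, "z": 0, "ax": 0, "ay": 0, "az": 0},
    {"fingers": 0, "x": 0, "y": 0, "z": 0, "ax": 0, "ay": 0, "az": 0},
    {"fingers": 0, "x": 0, "y": 0, "z": 0, "ax": 0, "ay": 0, "az": 0},
  ],
)

```text
t: 28.8
eef_pos: [0.6678, -0.0043, 0.1704]
tool_rot: [0.001, 0.487, 0.873, 0.001]
contact_force: [1.6, 0.7, 5.6]
gripper_width: 0.119
grasp_force: 44.0
```

Call:
jog_arm(
  rows=[
    {"fingers": 0, "x": 0, "y": 0, "z": 0, "ax": 0, "ay": 0, "az": 0},
    {"fingers": 0, "x": 0, "y": 0, "z": 0, "ax": 0, "ay": 0, "az": 0},
    {"fingers": 70, "x": 0, "y": 0, "z": 0, "ax": 0, "ay": 0, "az": 0},
    {"fingers": 70, "x": 0, "y": 0, "z": 0, "ax": 0, "ay": 0, "az": 0},
    {"fingers": 70, "x": 0, "y": 0, "z": 0, "ax": 0, "ay": 0, "az": 0},
    {"fingers": 70, "x": 0, "y": 0, "z": 0, "ax": 0, "ay": 0, "az": 0},
    {"fingers": 70, "x": 0, "y": 0, "z": 0, "ax": 0, "ay": 0, "az": 0},
    {"fingers": 70, "x": 0, "y": 0, "z": 0, "ax": 0, "ay": 0, "az": 0},
  ],
)

```text
t: 29.6
eef_pos: [0.6665, -0.0054, 0.1694]
tool_rot: [-0.0, 0.489, 0.872, -0.0]
contact_force: [-1.0, -0.0, -0.7]
gripper_width: 0.818
grasp_force: 0.0
```

Call:
jog_arm(
  rows=[
    {"fingers": 70, "x": 0, "y": 0, "z": 0, "ax": 0, "ay": 0, "az": 0},
    {"fingers": 70, "x": 0, "y": 0, "z": 0, "ax": 0, "ay": 0, "az": 0},
    {"fingers": 70, "x": 0, "y": 0, "z": -20, "ax": 0, "ay": 0, "az": 0},
    {"fingers": 70, "x": 0, "y": 0, "z": -40, "ax": 0, "ay": 0, "az": 0},
    {"fingers": 70, "x": 0, "y": 0, "z": -30, "ax": 0, "ay": 0, "az": 0},
    {"fingers": 70, "x": 0, "y": 0, "z": -10, "ax": 0, "ay": 0, "az": 0},
    {"fingers": 70, "x": 0, "y": 0, "z": 0, "ax": 0, "ay": 0, "az": 0},
    {"fingers": 70, "x": 0, "y": 0, "z": 0, "ax": 0, "ay": 0, "az": 0},
  ],
)

```text
t: 30.4
eef_pos: [0.6658, -0.0051, 0.268]
tool_rot: [-0.001, 0.489, 0.873, -0.001]
contact_force: [-0.2, -0.4, -0.7]
gripper_width: 0.82
grasp_force: 0.0
```

Run:
```python
from h import *
o,M=st();W=cam('wrist');cv2.imwrite('pics/w12.png',W['pixels'][...,::-1])
u=proj(W,[[.6665,-.005,.19]])[0];print(u)
a=np.radians(2.5);X=np.array([np.cos(a),np.sin(a),0]);Y=np.array([-X[1],X[0],0]);c=np.array([.6665,-.005,.19])
s=W['pixels'].astype(int).sum(2)
# dark bar check: sample along ext x at +-20 mm and along 60deg-turned direction
for n,t in(('rest',0),('turned',-60)):
    d=np.array([np.cos(a+np.radians(t)),np.sin(a+np.radians(t)),0]);print(n,[[int(s[int(v),int(w)]) for w,v in proj(W,[c+r/1000*d+k/1000*np.array([-d[1],d[0],0]) for k in(-3,0,3)])] for r in(-20,-12,12,20)])
# plate vs housing
Xh=.6258
print(proj(W,[[*(Xh*X+.07*Y)[:2],.15],[*((Xh-.01)*X+.07*Y)[:2],.119]]))
```

```text
30.4 [ 0.6658 -0.0051  0.268 ] yaw 31.5 zax [-2.e-03 -2.e-04 -1.e+00] [-0.2 -0.4 -0.7] 0.8203289585377873 0.0
[258.47516969 201.85408561]
rest [[7, 43, 89], [89, 112, 96], [131, 765, 121], [90, 765, 88]]
turned [[116, 126, 84], [60, 54, 104], [491, 362, 485], [761, 761, 761]]
[[277.45879483  60.87095596]
 [266.00487397  59.58830154]]
```

The switch bar with its white pointer line is back along the extractor's x axis, and nothing is being touched. Handing in.

```bash
python3 -c "
from station import bot
print(bot.hand_in())"
```

```text
the job is handed in; nothing more can be done
None
```

I finished the job and handed it in at about 30 s of the 72 s allowed: the spacer and coarse filter went down flat on the fine filter, the drawer was pushed home, and the switch was held at its stop for about a second and sprang back. The hand-in returned no verdict.

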